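# Load the analyser and run its calibrator and control

### The job

Put every white sample cup standing on the bench into a free pocket of the analyser's slide, then slide it along until the septum of the tall vial is right under the needle and, with it standing there, press the start key fully; then do the same for the short vial. Press the key at no other place of the slide. Last, draw the slide fully home and stand the tall vial upright in the steel tray, leaving the cups and the short vial (never lifted out) in their pockets, and the reagent bottle where it is.

Things in the scene. Friction and masses are not known exactly. Their poses are not given: they have to be found in the camera images.
- slide (a joint): travel (m) of the analyser's grey sample slide along its straight rail: 0 = home against its stop at the knob end (always there at the start), growing as it moves along the analyser's +y towards and past the needle, up to 0.29. It moves stiffly (about 1.5 N) and stays where it is left
- slide_row (a point): middle of the slide's row of six square pockets, at pocket-floor height; its x is across the row, its y along the row and the rail (direction of positive travel), z up. The slide is a grey block 43 mm wide (x), 225 mm long (y), 22 mm high, on a deck 30 mm high; pocket floors are 36 mm and the block's upper face 52 mm above the bench. Pockets are 27 x 27 mm, 16 mm deep, 36 mm apart centre to centre
- slide_knob (a point): centre of the top end of the slide's upright round black knob, 18 mm in diameter, standing 50 mm above the slide's flat arm (top 90 mm above the bench), 160 mm from the row's middle at the -y end. Grip it and draw the slide along the rail
- needle_tip (a point): tip of the analyser's fixed steel sampling needle, which points down from a cream arm that overhangs the rail from the far side; 118 mm above the bench, 186 mm from the home position of slide_row towards +y. Arm: 26 mm wide, its end 13 mm nearer the robot than the needle, underside 150 mm and top 178 mm above the bench; needle collar 12 mm in diameter below it
- analyser: cream analyser, fixed: deck 84 mm wide, 610 mm long, 30 mm high, a head 130 mm high behind the needle; origin on the bench under slide_row when the slide is home, y along the rail, x away from the robot
- start (a joint): travel (m) of the start key: 0 up, 0.006 fully down; spring-loaded, about 5 N fully down, counts as pressed beyond 0.0045
- start_top (a point): centre of the top of the round grey start key, 28 mm in diameter, in a black housing on the near side of the analyser's deck at its +y end
- tall_vial: the calibrator: amber glass vial with crimped aluminium cap, 68 mm tall, body 24 mm in diameter up to 47 mm, cap 20 mm in diameter; origin at the centre of its underside, z up its axis. Starts standing in any pocket of the slide; the only vial this tall
- tall_vial_septum (a point): middle of the dark round septum (10 mm) on top of the tall vial's cap
- short_vial_septum (a point): middle of the dark round septum on top of the short vial's cap
- short_vial: the control: same kind of vial, only 46 mm tall, in another pocket of the slide; origin at the centre of its underside; stays in its pocket
- tray: open steel tray, 0.5 kg, loose on the bench, 100 mm (x) by 100 mm (y), walls 25 mm high and 4 mm thick, floor 4 mm thick; origin at the centre of its underside
- reagent: small capped reagent bottle standing on the bench, 38 mm in diameter, 70 mm tall; origin at the centre of its underside; not part of the job
- cup0: capped white sample cup, 44 mm tall, body 24 mm in diameter (tapering to 19 mm at the foot), lid 26 mm in diameter from 38 mm up; 20 to 45 g; origin at the centre of its underside, z up; stands on the bench at the start, or is absent (None)
- cup1: capped white sample cup, 44 mm tall, body 24 mm in diameter (tapering to 19 mm at the foot), lid 26 mm in diameter from 38 mm up; 20 to 45 g; origin at the centre of its underside, z up; stands on the bench at the start, or is absent (None)
- cup2: capped white sample cup, 44 mm tall, body 24 mm in diameter (tapering to 19 mm at the foot), lid 26 mm in diameter from 38 mm up; 20 to 45 g; origin at the centre of its underside, z up; stands on the bench at the start, or is absent (None)
- cup3: capped white sample cup, 44 mm tall, body 24 mm in diameter (tapering to 19 mm at the foot), lid 26 mm in diameter from 38 mm up; 20 to 45 g; origin at the centre of its underside, z up; stands on the bench at the start, or is absent (None)
Things that resemble listed ones, but are neither listed nor needed, are in the scene too. Several things have the shape of the tray; the one meant has the colours described above. Leave any green look-alike of the short_vial alone.

How it is judged (in metres and radians):
On the way, in this order (a step that is already met when the one before it is completed fails the run):
1. every sample cup present sits in a pocket of the slide (x of cup0 in the frame of slide_row between -0.006 and 0.006 m and y of cup0 in the frame of slide_row between -0.105 and 0.105 m and z of cup0 in the frame of slide_row between -0.005 and 0.006 m and angle between each of cup0, cup1, cup2, cup3's own z axis and vertical below 0.2 rad and x of cup1 in the frame of slide_row between -0.006 and 0.006 m and y of cup1 in the frame of slide_row between -0.105 and 0.105 m and z of cup1 in the frame of slide_row between -0.005 and 0.006 m and x of cup2 in the frame of slide_row between -0.006 and 0.006 m and y of cup2 in the frame of slide_row between -0.105 and 0.105 m and z of cup2 in the frame of slide_row between -0.005 and 0.006 m and x of cup3 in the frame of slide_row between -0.006 and 0.006 m and y of cup3 in the frame of slide_row between -0.105 and 0.105 m and z of cup3 in the frame of slide_row between -0.005 and 0.006 m), for 0.2 s.
2. the slide stands still with the tall vial's septum within 5 mm of the needle's axis (horizontal distance between tall_vial_septum and needle_tip below 0.005 m and x of tall_vial in the frame of slide_row between -0.006 and 0.006 m and y of tall_vial in the frame of slide_row between -0.105 and 0.105 m and z of tall_vial in the frame of slide_row between -0.005 and 0.006 m and angle between tall_vial's own z axis and vertical below 0.2 rad and velocity of joint slide between -0.01 and 0.01 m/s), for 0.4 s.
3. start key pressed with the tall vial under the needle (value of joint start above 0.0045 m and horizontal distance between tall_vial_septum and needle_tip below 0.005 m), for 0.05 s.
4. the slide stands still with the short vial's septum within 5 mm of the needle's axis (horizontal distance between short_vial_septum and needle_tip below 0.005 m and x of short_vial in the frame of slide_row between -0.006 and 0.006 m and y of short_vial in the frame of slide_row between -0.105 and 0.105 m and z of short_vial in the frame of slide_row between -0.005 and 0.006 m and angle between short_vial's own z axis and vertical below 0.2 rad and velocity of joint slide between -0.01 and 0.01 m/s), for 0.4 s.
5. start key pressed with the short vial under the needle (value of joint start above 0.0045 m and horizontal distance between short_vial_septum and needle_tip below 0.005 m), for 0.05 s.
6. slide drawn home (within 6 mm of its stop) (value of joint slide below 0.006 m), for 0.2 s.
At the end, for the whole second after the job is handed in: Every sample cup present and the short vial sit on the floor of a pocket of the slide (within 6 mm, upright within 0.2 rad), the slide is within 6 mm of its home stop, the tall vial stands upright (within 0.15 rad) on the tray's floor, and all are at rest (all of step 1 and x of short_vial in the frame of slide_row between -0.006 and 0.006 m and y of short_vial in the frame of slide_row between -0.105 and 0.105 m and z of short_vial in the frame of slide_row between -0.005 and 0.006 m and angle between short_vial's own z axis and vertical below 0.2 rad and x of tall_vial in the frame of tray between -0.042 and 0.042 m and y of tall_vial in the frame of tray between -0.042 and 0.042 m and z of tall_vial in the frame of tray between 0 and 0.01 m and angle between tall_vial's own z axis and vertical below 0.15 rad and value of joint slide below 0.006 m and linear speed of each of cup0, cup1, cup2, cup3, tall_vial, short_vial below 0.02 m/s); the robot touches nothing.
It fails at once if start key pressed while neither vial's septum is within 10 mm of the needle's axis (value of joint start above 0.0045 m and horizontal distance between each of tall_vial_septum, short_vial_septum and needle_tip above 0.01 m).
It fails at once if short vial taken out of its pocket (z of short_vial in the frame of slide_row above 0.025 m).
It fails at once if reagent bottle moved more than 30 mm (distance of reagent from where it was at the start of the episode above 0.03 m).
Of cup0, cup1, cup2, cup3 only 2 to 4 are there at a start; the rules pass over those that are not, and their reading is None.
At some moment in a run one of tray may be knocked a few centimetres aside while the robot is not near it.
It also fails if it takes over 200 s, if anything falls off the work surface, if the arm or the gripper's body presses on something with over 40 N, if the wrist force passes 120 N, or if a joint passes its speed limit or range.

### The arm

A 6-joint arm with a two-finger parallel gripper is mounted at the origin on the work surface. World frame = base frame: x ahead of the robot, y to its left, z up, the work surface at z = 0. Lengths are in mm, angles in degrees, forces in N, time in s.
With the tool pointing down it reaches from about 250 to 775 mm from the base axis. Payload 4 kg.
Tool frame: the origin (TCP) lies midway between the tips of the shut fingers; the grasp point (between the pads) lies 19 mm behind it; y points along the fingers, x is the direction in which the jaws open and shut, and the axes are right-handed (so a half turn about y gives the same grasp; the last joint's range is limited). The gripper opens to 94 mm and grips with 3 to 60 N. Pads are 16 mm wide; open, the fingers measure 119 mm over their backs; the gripper's body (75 mm by 177 mm) begins 78 mm behind the grasp point.
Start: joints at [-72.771, 4.996, 78.535, -0, 96.463, -5.907], TCP at [216.103, -505.786, 205.506] pointing down, gripper open.
Joint ranges: [-177.83, 177.83], [-43.37, 116.18], [15.69, 146.23], [-61.86, 241.86], [9.47, 152.12], [-147.06, 147.06]. Speed limits (degrees/s): [159.86, 159.86, 180, 180, 180, 180].

### API

Orientations are given as a 3x3 rotation matrix whose columns are the frame's x, y, z axes.
In Python, from bench import arm gives the robot as it stands. The module is installed in compiled form; this text tells all that it offers.
- The arm moves only by the tool move_arm, never from a script. Its argument "motion" is a list of rows, each a list of 5 numbers: the finger opening in m, from 0 to 0.094, then the shift along the tool's x, y, z in m, then the turn about the tool's y in degrees. A call has 1 to 12 rows; each row shifts and turns the commanded pose from where the row before left it, along the tool's axes as they then stand; what a row does not reach is not made up. A row lasts 1/8 s, in which the tool goes at most 62.5 mm and 10.7 degrees, less where a joint would pass 70% of its speed; a pose out of reach is approached as far as the arm can. A call is refused whole if a number of a shift passes 0.0625 or a number of a turn 10.7, either way. A call with a gripper value outside its range is refused whole. The fingers move at their own pace and stop on an object; "grip_force" is the grip in N (left out, the last holds). Time passes only in rows, so rows that do not move let the fingers close. It gives the time, the measured TCP pose, the force and the opening at its end, in the units of the state.
- arm.state(): the state, without advancing time (a new reading comes with each control period).
- arm.read_camera(name): name is "side" or "top"; returns the picture (384x512x3 uint8, blue, green, red); there is no depth.
- arm.camera_params(name): a dict with "K" (3x3 intrinsics, pixels), "k1" (the pictures are not rectified: a ray, as slopes to the right and down, at radius r is drawn at 1 + k1 r^2 times it, then the intrinsics apply), "origin" and "attitude" of the camera in the world. Camera axes: x right, y down, z forward; pixel columns grow to the right and rows downward; lengths in mm; the calibration is good to about 2 mm. A picture is of the moment at which its call begins. camera_params takes no time and is no camera call.
- arm.sign_off(): hands the job in, once; it reports no verdict.
The state is a dict: "clock": time; "joint_pos": joint angles; "joint_velocities": joint speeds; "tau": joint torques, N m; "position": TCP position; "orientation": TCP orientation; "force": force on the tool from outside, world axes, zero at the start; "torque": the same for the moment, N m; "width": opening from 0.0 (shut) to 1.0 (fully open).
Only numpy, scipy, OpenCV 4.12 (cv2) and the standard library are available. Lean on these libraries where they do the work, as an engineer would, in place of code of your own. Each camera call takes 0.05 s, during which the arm holds its last target.

## Working session

There is one attempt and no reset: what is moved stays moved. The work goes in short steps, Python scripts to look and compute and a tool call to move; the robot and the scene stay as the last step left them, time stands still between calls to the robot, and variables do not carry over. Pictures are saved under pics/ and viewed, and the job is handed in when it is done.

Besides the shell and the picture viewer there is one more tool, called after "Call:" in YAML: its name, and indented under it one key for each argument. move_arm: Moves the arm, as the interface text tells. Its arguments: {"type":"object","properties":{"motion":{"type":"array","items":{"type":"array","items":{"type":"number"}}},"grip_force":{"type":"number"}},"required":["motion"]}

```bash
mkdir -p pics
python3 - <<'E'
from bench import arm
import cv2,json
s=arm.state();print({k:(v if not hasattr(v,'tolist') else v.tolist()) for k,v in s.items()})
for n in("side","top"):
    cv2.imwrite(f"pics/{n}0.png",arm.read_camera(n)); print(n,arm.camera_params(n))
E
```

```text
{'clock': 0.0, 'joint_pos': [-72.77088981691375, 5.038847452997073, 78.6232147138755, 0.0014134202198422554, 96.46073351891003, -5.9078031641953705], 'joint_velocities': [0.10703006496934886, -0.052467641704127266, -0.1170387044197984, -0.011140031149497135, 0.020249128441184337, -0.025353865568535437], 'tau': [0.00024025423954299185, -34.018474817276, -30.242232084274292, 0.07184330374002457, 0.033235454466193914, -0.00018085526335198665], 'position': [215.9518952575059, -505.25476797531974, 204.32019551574928], 'orientation': [[0.3929315162986681, -0.0006113856197143877, 0.9195675340652549], [-0.9195652721053477, 0.002054278650550048, 0.3929319155744974], [-0.0021292808756783123, -0.999997703070787, 0.00024498184130666855]], 'force': [-0.04835047608229093, 0.3361925699354466, 0.5896714803252752], 'torque': [-0.027150166731340884, -0.010687501404184079, -0.006141045964108272], 'width': 0.9958707351716483}
side {'K': array([[453.77085158,   0.        , 251.46800789],
       [  0.        , 453.77085158, 195.4951712 ],
       [  0.        ,   0.        ,   1.        ]]), 'k1': -0.0812641072320462, 'origin': array([ 360.4177857 , -813.31361553,  602.77403974]), 'attitude': array([[ 0.9687757 , -0.15029995,  0.19718919],
       [-0.24697467, -0.51491675,  0.82089235],
       [-0.02184406, -0.8439613 , -0.53595911]])}
top {'K': array([[360.51875156,   0.        , 255.54329736],
       [  0.        , 360.51875156, 192.70917661],
       [  0.        ,   0.        ,   1.        ]]), 'k1': 0.018353256593556813, 'origin': array([390.56403245, -28.97851597, 880.52944644]), 'attitude': array([[-0.01542507, -0.98688374,  0.16069398],
       [-0.99984354,  0.01661567,  0.00606793],
       [-0.00865838, -0.16057524, -0.98698562]])}
```

View images.

View pics/side0.png

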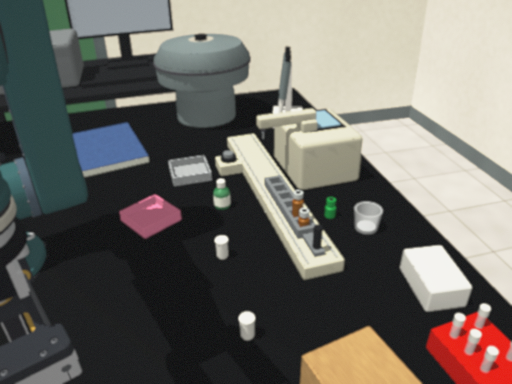

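View pics/top0.png

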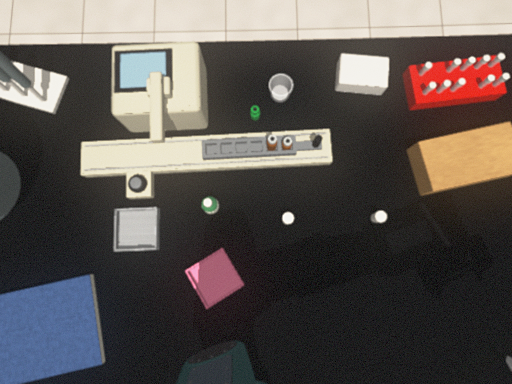

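```bash
cat > h.py <<'E'
import numpy as np,cv2
from bench import arm
P={n:arm.camera_params(n) for n in("side","top")}
def ray(n,u,v):
    p=P[n];K=p['K'];x=(u-K[0,2])/K[0,0];y=(v-K[1,2])/K[1,1]
    a,b=x,y
    for _ in range(20):
        f=1+p['k1']*(a*a+b*b);a,b=x/f,y/f
    return p['origin'],p['attitude']@np.array([a,b,1])
def onz(n,u,v,z):
    o,d=ray(n,u,v);return o+d*(z-o[2])/d[2]
def proj(n,X):
    p=P[n];c=p['attitude'].T@(np.asarray(X,float)-p['origin']);a,b=c[:2]/c[2];f=1+p['k1']*(a*a+b*b)
    return p['K'][0,0]*a*f+p['K'][0,2],p['K'][1,1]*b*f+p['K'][1,2]
def two(us,ut):
    A=np.zeros((3,3));r=np.zeros(3)
    for n,uv in(("side",us),("top",ut)):
        o,d=ray(n,*uv);d=d/np.linalg.norm(d);M=np.eye(3)-np.outer(d,d);A+=M;r+=M@o
    X=np.linalg.solve(A,r);return X
def crop(n,src,x0,y0,x1,y1,s,out,gain=1):
    im=cv2.imread(src)[y0:y1,x0:x1]
    im=cv2.convertScaleAbs(im,alpha=gain)
    cv2.imwrite(out,cv2.resize(im,None,fx=s,fy=s,interpolation=cv2.INTER_CUBIC))
E
python3 - <<'E'
from h import *
crop('top','pics/top0.png',190,100,390,240,4,'pics/c1.png')
crop('top','pics/top0.png',70,120,230,300,3,'pics/c3.png')
crop('side','pics/side0.png',150,110,350,280,4,'pics/c2.png')
crop('top','pics/top0.png',180,180,512,384,2.4,'pics/c4.png',4)
E
```

```text
(no output)
```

View pics/c1.png

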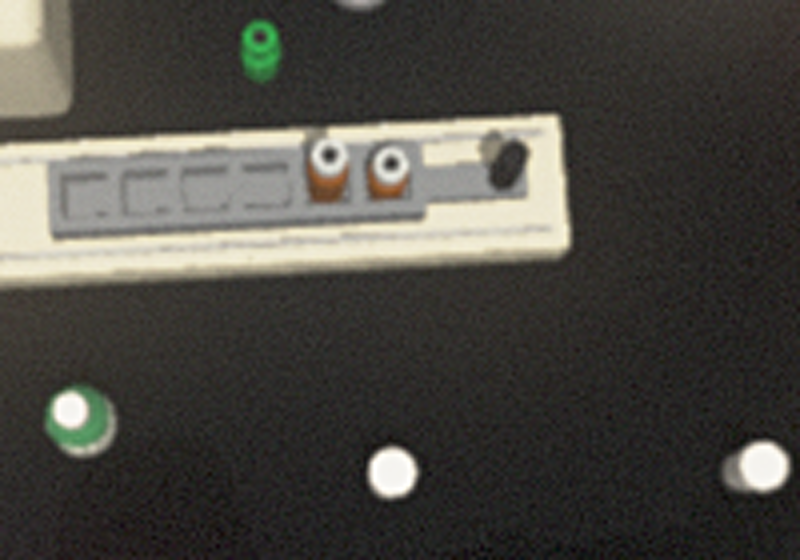

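View pics/c2.png

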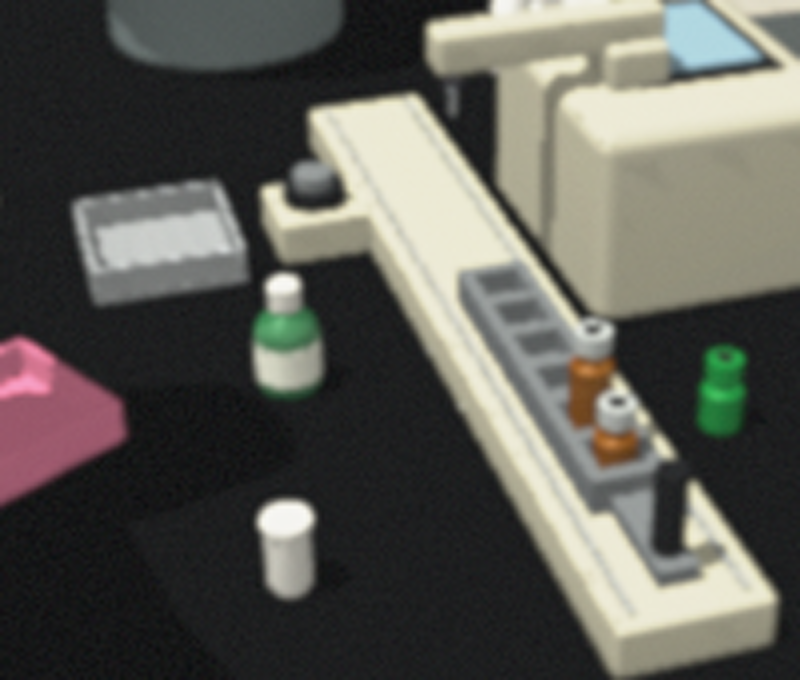

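View pics/c3.png

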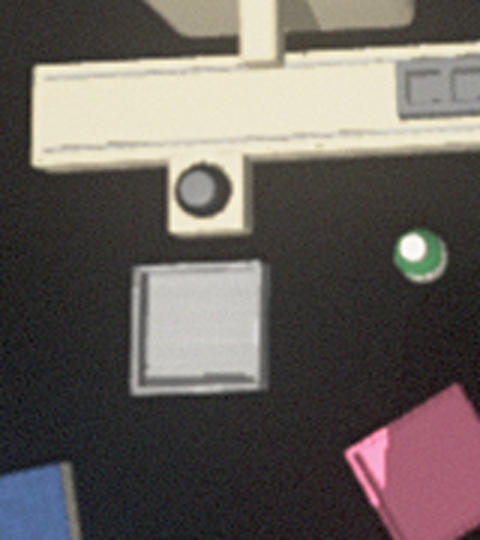

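View pics/c4.png

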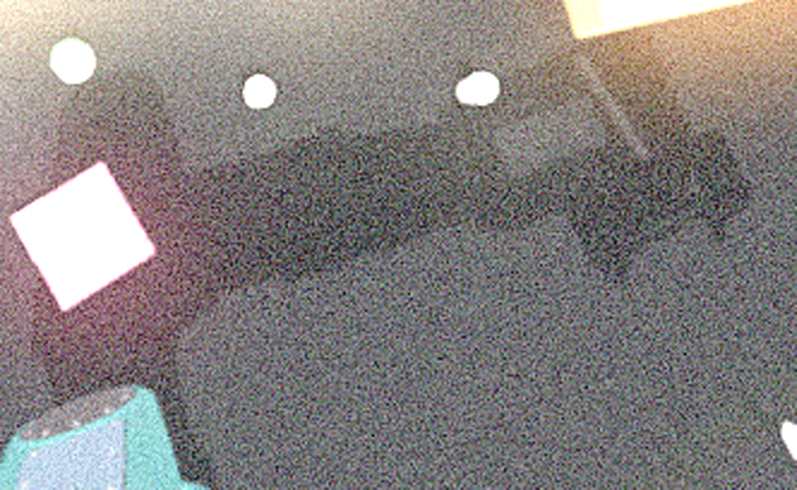

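Run:
```python
from h import *
np.set_printoptions(precision=1,suppress=True)
print(proj('top',[216,-505,205]),proj('side',[216,-505,205]))
# white blobs
for n in('top','side'):
    im=cv2.imread(f'pics/{n}0.png')
    m=((im.min(2)>165)&(im.max(2).astype(int)-im.min(2)<30)).astype('uint8')
    k,l,s,c=cv2.connectedComponentsWithStats(m)
    for i in range(1,k):
        if 20<s[i,4]<600: print(n,s[i],c[i],onz(n,*c[i],44))
# deck corners (top edge): crop c1 /4+off, c3 /3+off
T=lambda u,v:(70+u/3,120+v/3)
C=lambda u,v:(190+u/4,100+v/4)
for nm,p,z in[('deckLfar',T(35,66),30),('deckLnear',T(33,160),30),('deckRfar',C(558,114),30),('deckRnear',C(570,248),30),('blkLfar',C(48,163),52),('blkLnear',C(52,230),52),('blkRnear',C(424,210),52),('tallsept',C(329,156),104),('shortsept',C(391,163),82),('knobtop',C(515,150),90),('key',T(200,187),45),('hous1',T(170,232),30),('hous2',T(250,230),30)]:
    print(nm,p,onz('top',*p,z))
S=lambda u,v:(150+u/4,110+v/4)
print('key',two(S(313,172),T(201,185)))
print('tall',two(S(597,327),C(329,156)),'short',two(S(617,401),C(391,163)))
print('knob',two(S(670,466),C(516,152)))
for n,p in[('tall',S(597,327)),('short',S(617,401))]:print(onz('side',*p,104 if n=='tall' else 82))
print('needle',onz('side',*S(453,115),118))
for p in[T(131,268),T(263,262),T(133,394),T(268,388)]:print('tray',onz('top',*p,25))
```

```text
(np.float64(534.1208322712521), np.float64(349.5892560486941)) (np.float64(44.055285728741865), np.float64(394.1968350834002))
top [171  44  23  21 163] [181.7  52.2] [886.6 155.6  44. ]
top [498  53   7   7  37] [501.  56.] [ 857.4 -633.2   44. ]
top [483  55   7   7  34] [486.   57.7] [ 854.  -596.5   44. ]
top [469  57   6   6  31] [471.6  59.5] [ 850.4 -561.3   44. ]
top [454  59   7   6  32] [457.   61.2] [ 846.7 -525.6   44. ]
top [13 62 11 10 55] [18.8 66. ] [855.3 558.8  44. ]
top [425  62   6   7  32] [427.8  64.8] [ 839.3 -453.7   44. ]
top [ 33  68  10  28 191] [37.8 80.7] [816.  509.1  44. ]
top [146  71  16  68 343] [154.3 106. ] [745.8 220.5  44. ]
top [503  73   7   7  36] [505.7  75.8] [ 805.5 -638.4   44. ]
top [152  74   7   6  21] [154.2  76.7] [822.4 222.7  44. ]
top [269  74  24  26 259] [279.8  89.2] [783.8 -87.4  44. ]
top [488  75   6   6  30] [490.6  77.6] [ 801.6 -601.9   44. ]
top [459  79   6   6  29] [461.3  81.3] [ 794.1 -530.8   44. ]
top [12 80 13 11 33] [18.3 84.8] [805.8 556.1  44. ]
top [444  81   6   6  29] [446.5  83.1] [ 790.2 -494.7   44. ]
top 
[... 2160 characters left out ...]
2. ]
blkLnear (203.0, 157.5) [612.   99.2  52. ]
blkRnear (296.0, 152.5) [ 620.3 -121.2   52. ]
tallsept (272.25, 139.0) [637.9 -63.4 104. ]
shortsept (287.75, 140.75) [640.1 -99.8  82. ]
knobtop (318.75, 137.5) [ 644.  -169.7   90. ]
key (136.66666666666669, 182.33333333333334) [556.1 256.4  45. ]
hous1 (126.66666666666666, 197.33333333333331) [523. 284.  30.]
hous2 (153.33333333333331, 196.66666666666669) [523.6 220.5  30. ]
key [556.2 253.5  51.4]
tall [640.2 -63.8 104. ] short [640.7 -99.9  81.9]
knob [ 642.3 -170.1   90.6]
[642.6 -63.1 104. ]
[641.2 -99.9  82. ]
needle [631.8 175.6 118. ]
tray [495.3 315.6  25. ]
tray [498.4 210.8  25. ]
tray [396.3 309.2  25. ]
tray [399.1 204.   25. ]
```

Call:
move_arm:
  motion:
    - [0.06,0,0,0,-9.85]
    - [0.06,0,0,0,-9.85]
    - [0.06,0,0,0,-9.85]
    - [0.06,0,0,0,-9.85]
    - [0.06,0,0,0,-9.85]
    - [0.06,0,0,0,-9.85]
    - [0.06,0,0,0,-9.85]
    - [0.06,0,0,0,0]
    - [0.06,0,0,0,0]
  grip_force: 15

```text
clock: 1.23
position: [216.1, -505.6, 205.1]
orientation: [[0.999, -0.0, -0.034], [0.034, 0.001, 0.999], [-0.0, -1.0, 0.001]]
force: [-0.8, 0.8, 0.1]
width: 0.638
```

```bash
cat >> h.py <<'E'
np.set_printoptions(precision=2,suppress=True)
t=np.deg2rad(2.0);XH=np.array([np.cos(t),np.sin(t),0]);YH=np.array([-np.sin(t),np.cos(t),0]);MID=np.array([637.3,-9.9,36.])
def A(p): p=np.asarray(p,float);d=p-np.array([637.3,-9.9,0]);return np.array([d@XH,d@YH,p[2]])
def W(a): return np.array([637.3,-9.9,0])+a[0]*XH+a[1]*YH+np.array([0,0,a[2]])
def st():
    s=arm.state();R=np.array(s['orientation']);p=np.array(s['position'])
    print('clk %.2f'%s['clock'],'pos',p,'A',A(p),'yaw %.2f'%np.rad2deg(np.arctan2(R[1,0],R[0,0])),'F',np.array(s['force']),'w %.1f'%(94*s['width']),'J',np.array(s['joint_pos']));return p,R
def to(world):
    p,R=st();print('tool shift to',world,':',R.T@(np.asarray(world)-p))
E
python3 - <<'E'
from h import *
to([467,-313.5,120]); print(A([467,-313.5,20]),A([466.5,-98,20]))
print(onz('side',221.5,239.3,44), onz('side',246.5,317,44))
cv2.imwrite('pics/side1.png',arm.read_camera('side'));cv2.imwrite('pics/top1.png',arm.read_camera('top'))
E
```

```text
clk 1.23 pos [ 216.06 -505.63  205.15] A [-438.28 -480.73  205.15] yaw 1.95 F [-0.78  0.81  0.07] w 59.9 J [-72.77   5.01  78.56   0.    96.46 -74.72]
tool shift to [467, -313.5, 120] : [257.33  85.22 183.44]
[-180.79 -297.47   20.  ] [-173.77  -82.09   20.  ]
[468.  -99.1  44. ] [ 467.36 -311.75   44.  ]
```

View pics/side1.png

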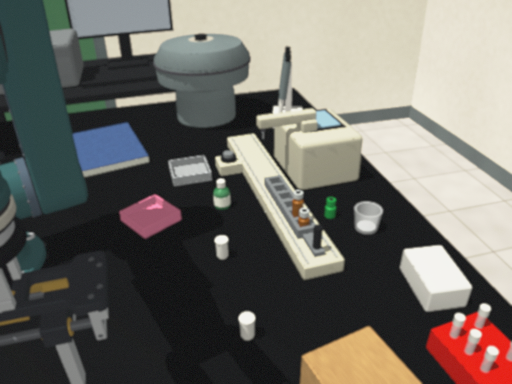

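Call:
move_arm:
  motion:
    - [0.06,0.0515,0,0.0368,0]
    - [0.06,0.0515,0,0.0368,0]
    - [0.06,0.0515,0,0.0368,0]
    - [0.06,0.0515,0,0.0368,0]
    - [0.06,0.0515,0,0.0368,0]
    - [0.06,0,0.045,0,0]
    - [0.06,0,0.045,0,0]
    - [0.06,0,0.045,0,0]
    - [0.06,0,0,0,0]
    - [0.06,0,0,0,0]

```text
clock: 2.58
position: [464.4, -315.8, 72.4]
orientation: [[0.999, 0.002, -0.036], [0.036, -0.002, 0.999], [0.002, -1.0, -0.002]]
force: [-0.3, -0.0, 0.6]
width: 0.639
```

Run:
```python
from h import *
to([467,-312.8,20]); 
im=arm.read_camera('side');cv2.imwrite('pics/side2.png',im);crop('side','pics/side2.png',180,240,320,360,5,'pics/c5.png',1.5)
```

```text
clk 2.58 pos [ 464.45 -315.76   72.38] A [-183.42 -299.64   72.38] yaw 2.05 F [-0.3  -0.04  0.64] w 60.0 J [-39.99   9.98  88.32  -0.    81.54 -42.05]
tool shift to [467, -312.8, 20] : [ 2.55 52.38  2.96]
```

View pics/c5.png

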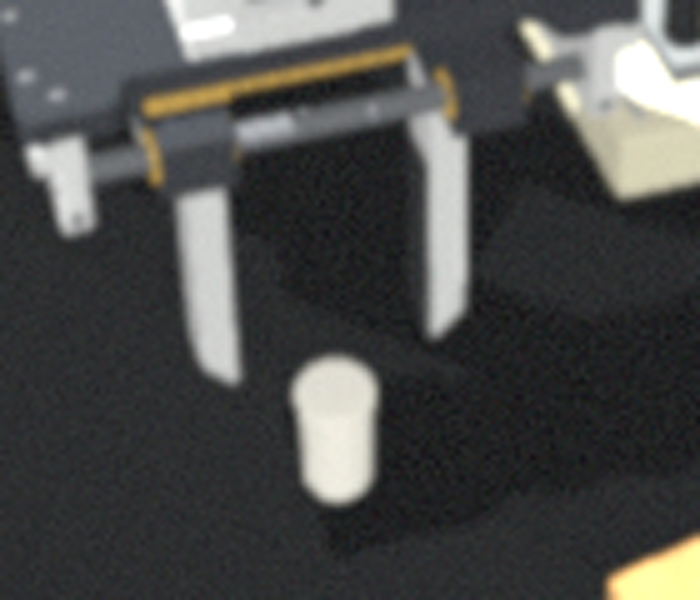

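Call:
move_arm:
  motion:
    - [0.06,0.0025,0.026,0.003,0]
    - [0.06,0,0.026,0,0]
    - [0.06,0,0,0,0]
    - [0.015,0,0,0,0]
    - [0.015,0,0,0,0]
    - [0.015,0,0,0,0]
    - [0.015,0,0,0,0]
    - [0.015,0,0,0,0]

```text
clock: 3.62
position: [466.3, -312.2, 19.1]
orientation: [[0.999, 0.001, -0.036], [0.036, -0.001, 0.999], [0.001, -1.0, -0.001]]
force: [-0.2, 0.2, 2.6]
width: 0.274
```

Run:
```python
from h import *
st()
```

```text
clk 3.62 pos [ 466.32 -312.22   19.13] A [-181.43 -296.17   19.13] yaw 2.09 F [-0.24  0.15  2.6 ] w 25.8 J [-39.59  12.66  91.63  -0.01  75.64 -41.67]
```

Call:
move_arm:
  motion:
    - [0.015,0,-0.045,0,0]
    - [0.015,0,-0.045,0,0]
    - [0.015,0,-0.045,0,0]
    - [0.015,0.026,0,0.05,0]
    - [0.015,0.026,0,0.05,0]
    - [0.015,0.026,0,0.05,0]
    - [0.015,0.026,0,0.05,0]
    - [0.015,0.026,0,0.05,0]
    - [0.015,0.026,0,0.05,0]
    - [0.015,0.025,0,0.05,0]
    - [0.015,0,0,0,0]
    - [0.015,0,0,0,0]

```text
clock: 5.12
position: [633.7, 44.3, 152.8]
orientation: [[0.999, -0.001, -0.037], [0.037, -0.001, 0.999], [-0.001, -1.0, -0.001]]
force: [0.3, 0.2, 0.4]
width: 0.27
```

Run:
```python
from h import *
to(W([0,54,110]))
im=arm.read_camera('side');cv2.imwrite('pics/side3.png',im);crop('side','pics/side3.png',180,60,380,260,4,'pics/c6.png',1.2)
```

```text
clk 5.12 pos [633.71  44.26 152.8 ] A [ -1.7   54.25 152.8 ] yaw 2.11 F [0.34 0.18 0.41] w 25.4 J [-1.09 16.77 70.76 -0.05 92.55 -3.2 ]
tool shift to [635.42  44.07 110.  ] : [ 1.76 42.8  -0.22]
```

View pics/c6.png

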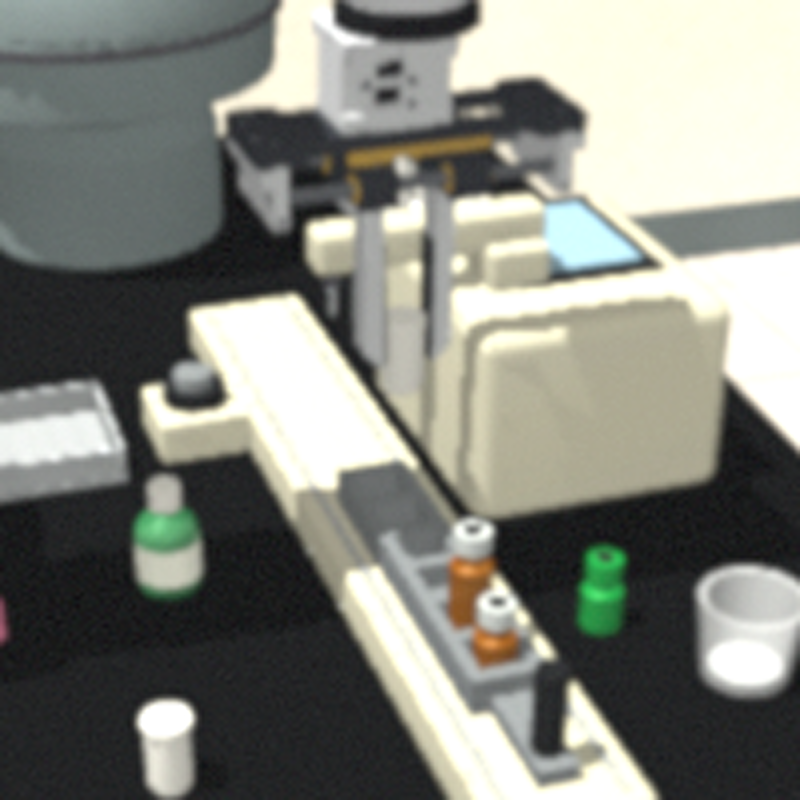

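Run:
```python
from h import *
print(A(onz('side',180+403/4,60+388/4,134)))
for y in(18,54):
  pass
# pocket 18 expected outline in the side image at z52
for y in (-18,18,54): print([np.round((np.array(proj('side',W([dx,y+dy,52])))-[180,60])*4) for dx,dy in((-13.5,-13.5),(13.5,-13.5),(13.5,13.5),(-13.5,13.5))])
to(W([0,18,95]))
```

```text
[ -0.79  50.9  134.  ]
[array([430., 593.]), array([476., 585.]), array([459., 559.]), array([413., 567.])]
[array([407., 559.]), array([453., 551.]), array([436., 527.]), array([391., 535.])]
[array([386., 527.]), array([431., 519.]), array([415., 496.]), array([371., 503.])]
clk 5.17 pos [633.68  43.58 153.1 ] A [ -1.75  53.57 153.1 ] yaw 2.04 F [ 0.03  0.69 -0.22] w 25.7 J [-1.16 16.73 70.77 -0.04 92.55 -3.2 ]
tool shift to [636.67   8.09  95.  ] : [  1.78  58.12 -35.53]
```

Call:
move_arm:
  motion:
    - [0.015,0.0018,0,-0.0355,0]
    - [0.015,0,0.03,0,0]
    - [0.015,0,0.028,0,0]
    - [0.015,0,0,0,0]
    - [0.015,0,0,0,0]

```text
clock: 5.8
position: [637.6, 8.1, 96.8]
orientation: [[0.999, 0.002, -0.035], [0.035, -0.0, 0.999], [0.002, -1.0, -0.0]]
force: [-0.3, -0.1, 0.3]
width: 0.27
```

Run:
```python
from h import *
to(W([0,18,57]))
im=arm.read_camera('side');cv2.imwrite('pics/side4.png',im);crop('side','pics/side4.png',230,120,330,220,7,'pics/c7.png',1.3)
im=arm.read_camera('top');cv2.imwrite('pics/top4.png',im);crop('top','pics/top4.png',190,90,330,190,5,'pics/c8.png',1.)
```

```text
clk 5.80 pos [637.59   8.05  96.82] A [ 0.92 17.93 96.82] yaw 2.01 F [-0.29 -0.1   0.31] w 25.4 J [-4.36 18.41 75.1  -0.01 86.38 -6.37]
tool shift to [636.67   8.09  57.  ] : [-0.99 39.82  0.09]
```

View pics/c7.png

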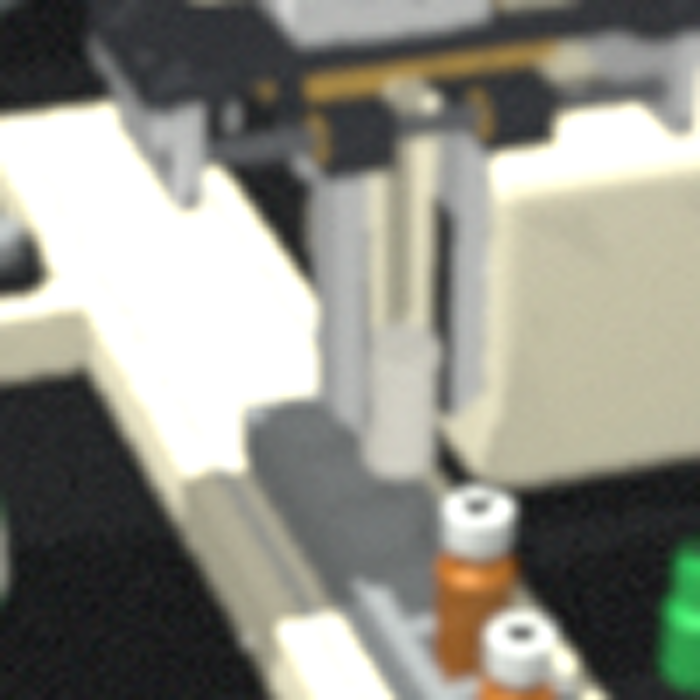

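View pics/c8.png

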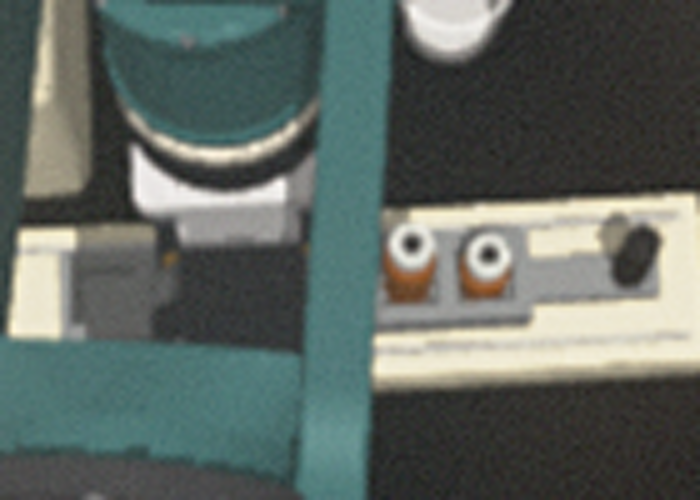

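Run:
```python
from h import *
print(A(onz('side',230+400/7,120+464/7,77.7)), A(onz('side',230+407/7,120+342/7,121.7)))
```

```text
[ 2.51 15.5  77.7 ] [  3.93  15.59 121.7 ]
```

Call:
move_arm:
  motion:
    - [0.015,-0.001,0.013,0,0]
    - [0.015,0,0.013,0,0]
    - [0.015,0,0.009,0,0]
    - [0.015,0,0.004,0,0]
    - [0.015,0,0,0,0]
    - [0.015,0,0,0,0]

```text
clock: 6.65
position: [636.6, 9.0, 56.9]
orientation: [[0.999, 0.001, -0.036], [0.036, -0.0, 0.999], [0.001, -1.0, -0.0]]
force: [1.0, 0.4, 0.4]
width: 0.276
```

Run:
```python
from h import *
to(W([0,18,55]))
im=arm.read_camera('side');cv2.imwrite('pics/side5.png',im);crop('side','pics/side5.png',230,120,330,220,7,'pics/c9.png',1.3)
```

```text
clk 6.65 pos [636.56   8.99  56.85] A [-0.08 18.9  56.85] yaw 2.09 F [0.99 0.44 0.36] w 25.9 J [-4.29 19.82 77.97 -0.01 82.16 -6.37]
tool shift to [636.67   8.09  55.  ] : [ 0.08  1.85 -0.9 ]
```

View pics/c9.png

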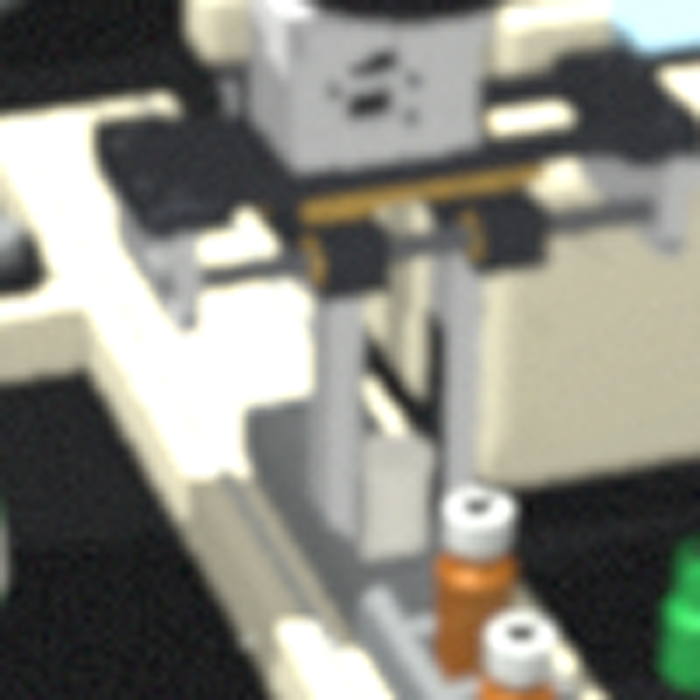

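Call:
move_arm:
  motion:
    - [0.015,0,0.0015,-0.0005,0]
    - [0.015,0,0,0,0]
    - [0.045,0,0,0,0]
    - [0.045,0,0,0,0]
    - [0.045,0,-0.03,0,0]
    - [0.045,0,-0.04,0,0]
    - [0.045,0,-0.04,0,0]
    - [0.045,-0.05,0,-0.03,0]
    - [0.045,-0.05,0,-0.03,0]
    - [0.045,-0.05,0,-0.03,0]
    - [0.045,0,0,0,0]

```text
clock: 8.07
position: [486.9, -88.2, 164.9]
orientation: [[0.999, -0.001, -0.033], [0.033, -0.0, 0.999], [-0.001, -1.0, -0.0]]
force: [1.1, -0.0, 0.6]
width: 0.484
```

Run:
```python
from h import *
to([467.2,-98.4,60])
im=arm.read_camera('side');cv2.imwrite('pics/side6.png',im);crop('side','pics/side6.png',180,120,330,270,5,'pics/c10.png',1.3)
```

```text
clk 8.07 pos [486.9  -88.2  164.93] A [-153.04  -73.    164.93] yaw 1.87 F [ 1.12 -0.02  0.63] w 45.5 J [-16.81  -1.37  89.68  -0.04  91.72 -18.68]
tool shift to [467.2, -98.4, 60] : [-19.95 104.94  -9.51]
```

View pics/c10.png

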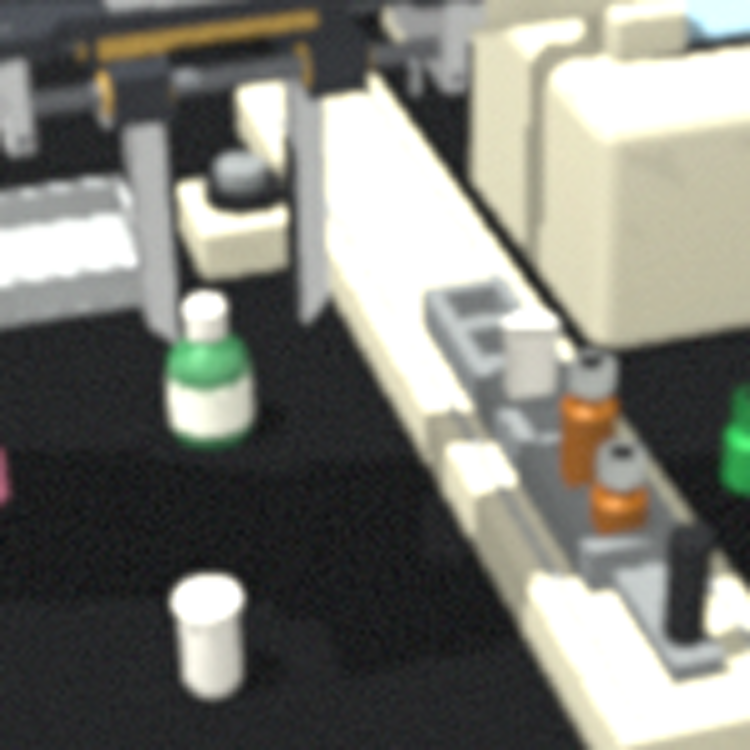

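Call:
move_arm:
  motion:
    - [0.06,-0.02,0,-0.0095,0]
    - [0.06,0,0.05,0,0]
    - [0.06,0,0.045,0,0]
    - [0.06,0,0,0,0]
    - [0.06,0,0,0,0]

```text
clock: 8.75
position: [471.8, -97.1, 71.7]
orientation: [[0.999, 0.003, -0.037], [0.037, -0.001, 0.999], [0.002, -1.0, -0.001]]
force: [-0.4, -0.4, 0.4]
width: 0.64
```

Run:
```python
from h import *
to([467.2,-98.4,19.5])
im=arm.read_camera('side');cv2.imwrite('pics/side7.png',im);crop('side','pics/side7.png',180,180,300,280,6,'pics/c11.png',1.3)
```

```text
clk 8.75 pos [471.79 -97.06  71.67] A [-168.45  -81.33   71.67] yaw 2.14 F [-0.42 -0.4   0.38] w 60.2 J [-18.38   0.02  99.18   0.01  80.65 -20.52]
tool shift to [467.2, -98.4, 19.5] : [-4.77 52.16 -1.13]
```

View pics/c11.png

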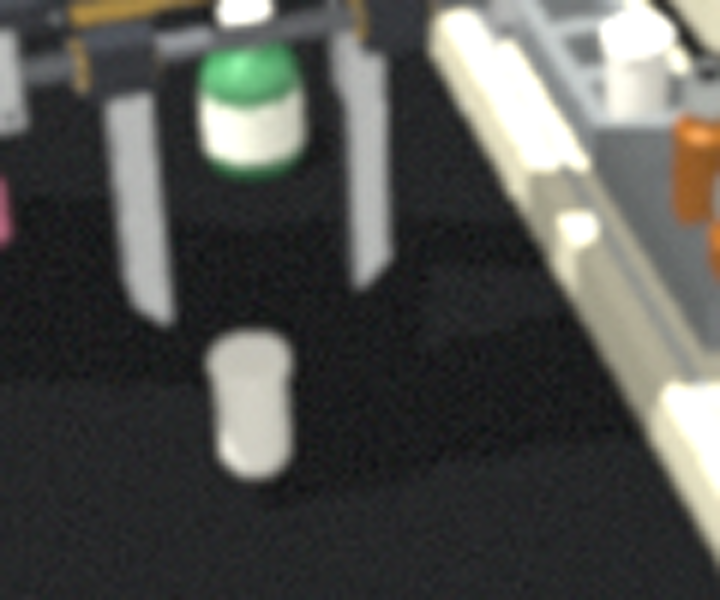

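Call:
move_arm:
  motion:
    - [0.06,-0.0045,0.026,-0.001,0]
    - [0.06,0,0.026,0,0]
    - [0.06,0,0,0,0]
    - [0.015,0,0,0,0]
    - [0.015,0,0,0,0]
    - [0.015,0,0,0,0]
    - [0.015,0,0,0,0]
    - [0.015,0,0,0,0]

```text
clock: 9.8
position: [465.9, -98.4, 18.5]
orientation: [[0.999, 0.001, -0.036], [0.036, -0.0, 0.999], [0.001, -1.0, -0.0]]
force: [-0.7, -0.4, 2.6]
width: 0.274
```

Run:
```python
from h import *
to(W([0,-18,150]))
```

```text
clk 9.80 pos [465.92 -98.44  18.53] A [-174.36  -82.5    18.53] yaw 2.08 F [-0.71 -0.44  2.56] w 25.8 J [-18.75   2.36 103.33  -0.01  74.25 -20.83]
tool shift to [637.93 -27.89 150.  ] : [ 174.59 -131.33   64.18]
```

Call:
move_arm:
  motion:
    - [0.015,0,-0.045,0,0]
    - [0.015,0,-0.045,0,0]
    - [0.015,0,-0.042,0,0]
    - [0.015,0.035,0,0.013,0]
    - [0.015,0.035,0,0.013,0]
    - [0.015,0.035,0,0.013,0]
    - [0.015,0.035,0,0.013,0]
    - [0.015,0.035,0,0.012,0]
    - [0.015,0,0,0,0]
    - [0.015,0,0.03,0,0]
    - [0.015,0,0.02,0,0]
    - [0.015,0,0,0,0]

```text
clock: 11.3
position: [635.7, -28.1, 97.3]
orientation: [[0.999, -0.006, -0.036], [0.036, 0.001, 0.999], [-0.006, -1.0, 0.001]]
force: [-0.3, -0.7, -0.2]
width: 0.272
```

Run:
```python
from h import *
to(W([0,-18,57]))
im=arm.read_camera('side');cv2.imwrite('pics/side8.png',im);crop('side','pics/side8.png',230,120,330,220,7,'pics/c12.png',1.3)
```

```text
clk 11.30 pos [635.74 -28.08  97.25] A [ -2.2  -18.11  97.25] yaw 2.06 F [-0.25 -0.7  -0.22] w 25.6 J [-7.63 18.56 74.86 -0.01 86.9  -9.68]
tool shift to [637.93 -27.89  57.  ] : [ 2.42 40.24  0.08]
```

View pics/c12.png

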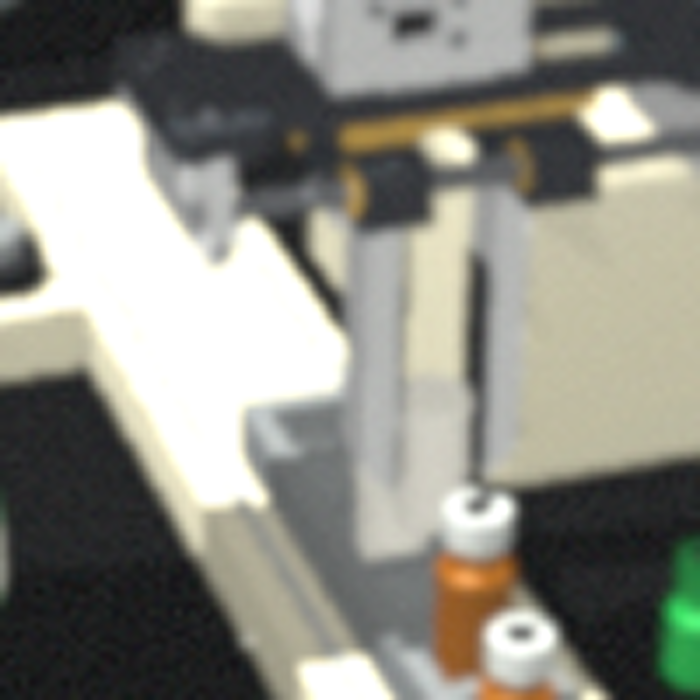

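Call:
move_arm:
  motion:
    - [0.015,0.002,0,0,0]
    - [0.015,0,0,0,0]
    - [0.015,0,0.013,0,0]
    - [0.015,0,0.013,0,0]
    - [0.015,0,0.009,0,0]
    - [0.015,0,0.004,0,0]
    - [0.015,0,0,0,0]
    - [0.015,0,0,0,0]

```text
clock: 12.35
position: [639.3, -27.9, 60.7]
orientation: [[0.999, -0.002, -0.036], [0.036, -0.0, 0.999], [-0.002, -1.0, 0.0]]
force: [-2.9, 0.1, -2.8]
width: 0.273
```

Run:
```python
from h import *
to(W([0,-18,55]))
im=arm.read_camera('side');cv2.imwrite('pics/side9.png',im);crop('side','pics/side9.png',230,120,330,220,7,'pics/c13.png',1.3)
```

```text
clk 12.35 pos [639.34 -27.86  60.74] A [  1.41 -18.02  60.74] yaw 2.08 F [-2.88  0.13 -2.79] w 25.7 J [-7.56 20.18 77.04 -0.02 82.89 -9.64]
tool shift to [637.93 -27.89  55.  ] : [-1.4   5.74  0.03]
```

View pics/c13.png

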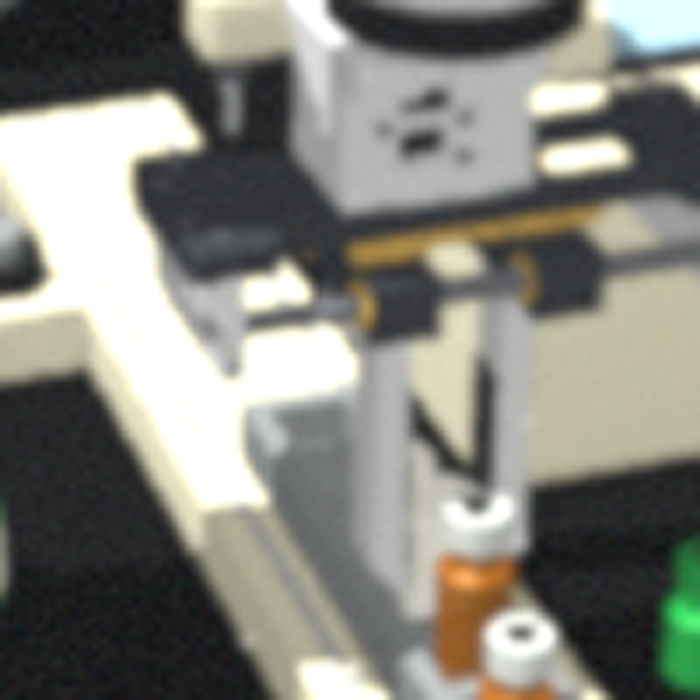

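Call:
move_arm:
  motion:
    - [0.015,-0.0015,0,0,0]
    - [0.015,0,0,0,0]
    - [0.015,0,0.003,0,0]
    - [0.015,0,0.0015,0,0]
    - [0.015,0,0,0,0]
    - [0.015,0,0,0,0]

```text
clock: 13.15
position: [638.8, -27.9, 56.5]
orientation: [[0.999, 0.0, -0.036], [0.036, -0.0, 0.999], [0.0, -1.0, -0.0]]
force: [-0.8, -0.6, -0.6]
width: 0.272
```

Run:
```python
from h import *
to(W([0,-18,55]))
```

```text
clk 13.15 pos [638.76 -27.94  56.52] A [  0.83 -18.08  56.52] yaw 2.08 F [-0.78 -0.63 -0.63] w 25.6 J [-7.58 20.19 77.53 -0.   82.26 -9.66]
tool shift to [637.93 -27.89  55.  ] : [-0.83  1.52  0.08]
```

Lower the last bit, release, rise, and go to above the knob (A x 0, y −160).

Call:
move_arm:
  motion:
    - [0.015,0,0.0015,0,0]
    - [0.015,0,0,0,0]
    - [0.045,0,0,0,0]
    - [0.045,0,0,0,0]
    - [0.045,0,-0.03,0,0]
    - [0.045,0,-0.04,0,0]
    - [0.045,0,-0.03,0,0]
    - [0.06,0,0,-0.048,0]
    - [0.06,0,0,-0.048,0]
    - [0.06,0,0,-0.047,0]
    - [0.06,0,0,0,0]

```text
clock: 14.52
position: [643.3, -174.4, 154.6]
orientation: [[1.0, -0.0, -0.032], [0.032, -0.001, 1.0], [-0.0, -1.0, -0.001]]
force: [0.3, 1.0, -0.7]
width: 0.641
```

Run:
```python
from h import *
to(W([0,-160,65]))
im=arm.read_camera('side');cv2.imwrite('pics/side10.png',im);crop('side','pics/side10.png',180,120,340,270,5,'pics/c14.png',1.2)
```

```text
clk 14.53 pos [ 643.34 -174.38  154.59] A [   0.29 -164.59  154.59] yaw 1.81 F [ 0.34  1.04 -0.67] w 60.3 J [-20.01  20.71  65.48  -0.05  93.8  -21.82]
tool shift to [ 642.88 -169.8    65.  ] : [-0.27 89.59  4.67]
```

View pics/c14.png

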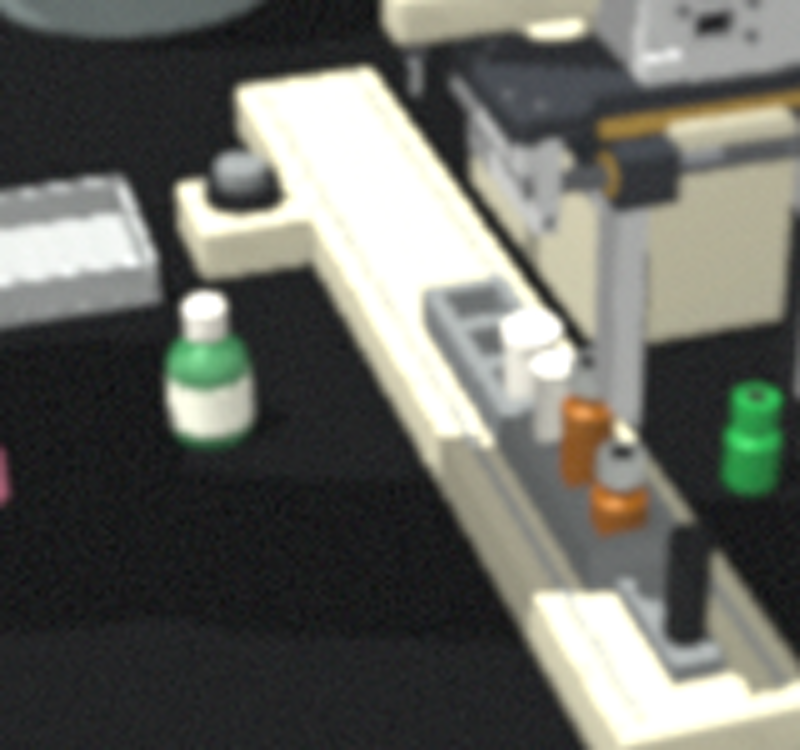

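Call:
move_arm:
  motion:
    - [0.05,0,0,0.0045,0]
    - [0.05,0,0.045,0,0]
    - [0.05,0,0.043,0,0]
    - [0.05,0,0.002,0,0]
    - [0.05,0,0,0,0]
    - [0.01,0,0,0,0]
    - [0.01,0,0,0,0]
    - [0.01,0,0,0,0]
    - [0.01,0,0,0,0]
    - [0.01,0,0,0,0]
  grip_force: 30

```text
clock: 15.82
position: [642.9, -166.6, 65.7]
orientation: [[0.999, -0.001, -0.036], [0.036, -0.0, 0.999], [-0.001, -1.0, -0.0]]
force: [-4.3, -0.3, 4.9]
width: 0.187
```

Run:
```python
from h import *
to(W([0,80,62]))
im=arm.read_camera('side');cv2.imwrite('pics/side11.png',im);crop('side','pics/side11.png',230,120,380,270,5,'pics/c15.png',1.2)
```

```text
clk 15.82 pos [ 642.9  -166.59   65.71] A [   0.13 -156.79   65.71] yaw 2.07 F [-4.3  -0.28  4.91] w 17.6 J [-19.39  22.91  72.79  -0.05  84.36 -21.46]
tool shift to [634.51  70.05  62.  ] : [  0.16   3.62 236.79]
```

View pics/c15.png

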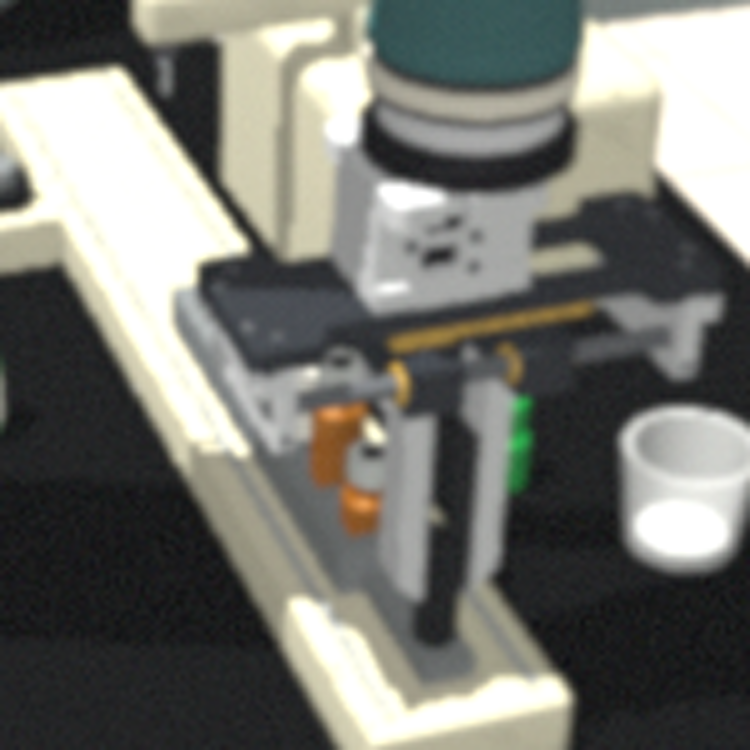

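Call:
move_arm:
  motion:
    - [0.01,-0.0005,0,0.01,0]
    - [0.01,0,0,0.02,0]
    - [0.01,0,0,0.025,0]
    - [0.01,0,0,0.025,0]
    - [0.01,0,0,0.025,0]
    - [0.01,0,0,0.025,0]
    - [0.01,0,0,0.025,0]
    - [0.01,0,0,0.02,0]
    - [0.01,0,0,0.02,0]
    - [0.01,0,0,0.015,0]
    - [0.01,0,0,0,0]
    - [0.01,0,0,0,0]

```text
clock: 17.38
position: [635.3, 45.9, 65.7]
orientation: [[0.999, 0.0, -0.038], [0.038, 0.003, 0.999], [0.0, -1.0, 0.003]]
force: [-3.7, 1.6, 5.2]
width: 0.187
```

Run:
```python
from h import *
to(W([0,83.2,65]))
im=arm.read_camera('side');cv2.imwrite('pics/side12.png',im);crop('side','pics/side12.png',200,80,360,230,5,'pics/c16.png',1.2)
```

```text
clk 17.38 pos [635.26  45.88  65.66] A [-0.09 55.82 65.66] yaw 2.17 F [-3.66  1.62  5.16] w 17.6 J [-1.05 19.51 77.33  0.15 83.14 -3.24]
tool shift to [634.4   73.25  65.  ] : [ 0.17  0.73 27.38]
```

View pics/c16.png

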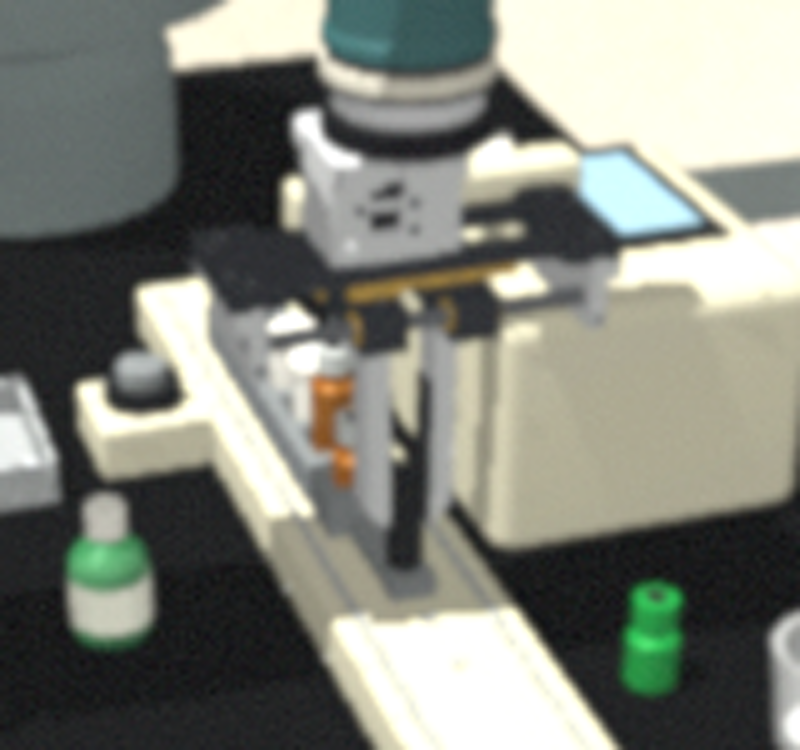

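Call:
move_arm:
  motion:
    - [0.01,0,0,0.012,0]
    - [0.01,0,0,0.01,0]
    - [0.01,0,0,0.005,0]
    - [0.01,0,0,0,0]
    - [0.01,0,0,0,0]
    - [0.01,0,0,0,0]

```text
clock: 18.18
position: [634.3, 72.3, 65.7]
orientation: [[0.999, 0.0, -0.037], [0.037, 0.002, 0.999], [0.001, -1.0, 0.002]]
force: [-2.9, 1.4, 6.0]
width: 0.188
```

Run:
```python
from h import *
to(W([0,83.2,65]))
```

```text
clk 18.18 pos [634.3   72.32  65.65] A [-0.13 82.28 65.65] yaw 2.14 F [-2.94  1.37  6.03] w 17.7 J [ 1.35 19.69 77.1   0.13 83.18 -0.81]
tool shift to [634.4   73.25  65.  ] : [0.13 0.66 0.92]
```

Call:
move_arm:
  motion:
    - [0.01,0,0,0.001,0]
    - [0.01,0,0,0,0]
    - [0.05,0,0,0,0]
    - [0.05,0,0,0,0]
    - [0.05,0,-0.03,0,0]
    - [0.05,0,-0.04,0,0]
    - [0.05,0,-0.05,0,0]
    - [0.05,-0.06,-0.02,-0.01,0]
    - [0.05,-0.06,0,-0.01,0]
    - [0.05,-0.06,0,-0.01,0]
    - [0.05,0,0,0,0]

```text
clock: 19.55
position: [453.5, 35.4, 203.6]
orientation: [[0.999, -0.001, -0.036], [0.036, 0.0, 0.999], [-0.001, -1.0, 0.0]]
force: [0.2, -0.3, 0.4]
width: 0.533
```

Run:
```python
from h import *
st()
im=arm.read_camera('side');cv2.imwrite('pics/side13.png',im);crop('side','pics/side13.png',200,90,330,210,6,'pics/c17.png',1.2)
im=arm.read_camera('top');cv2.imwrite('pics/top13.png',im);crop('top','pics/top13.png',70,100,270,260,4,'pics/c18.png',1)
```

```text
clk 19.55 pos [453.45  35.35 203.59] A [-182.15   51.64  203.59] yaw 2.06 F [ 0.2  -0.35  0.4 ] w 50.1 J [-2.71 -7.2  90.74  0.02 96.52 -4.76]
```

View pics/c17.png

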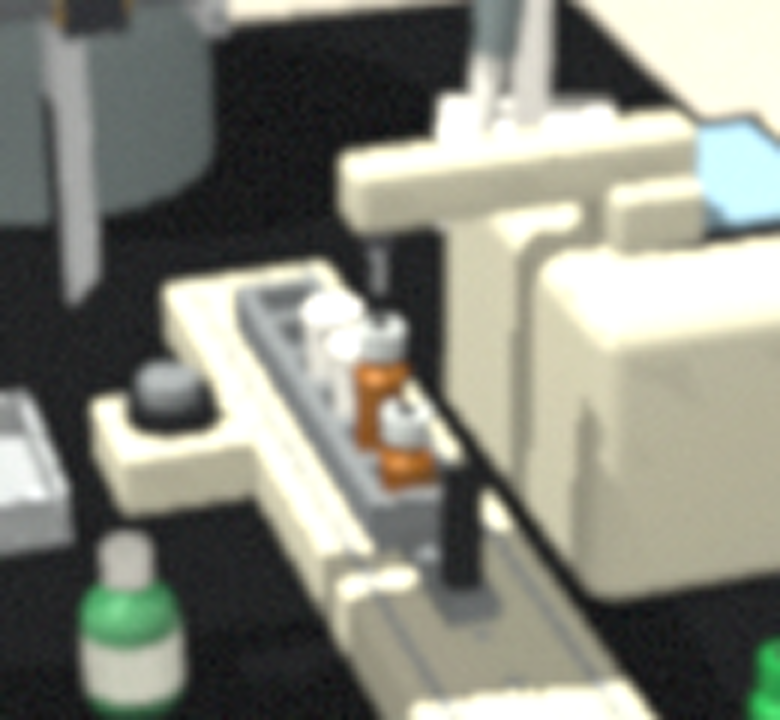

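View pics/c18.png

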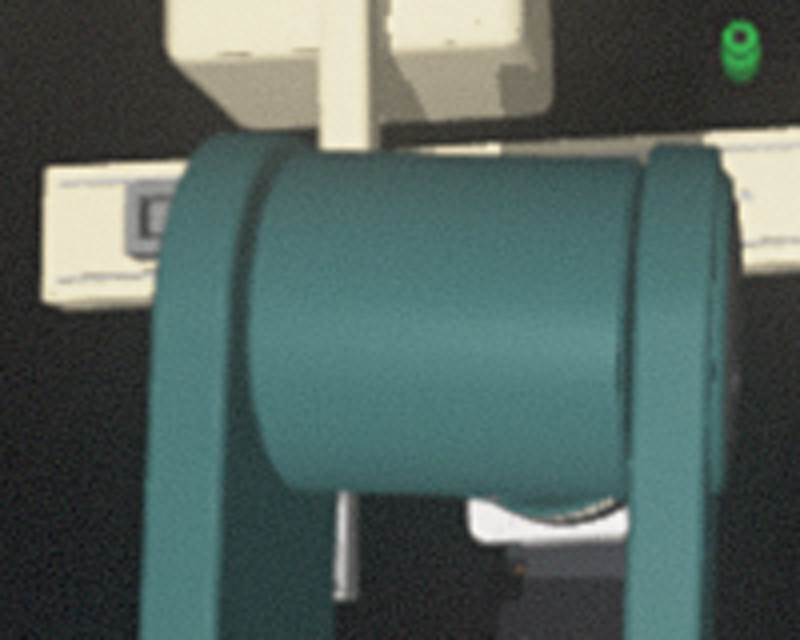

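Run:
```python
from h import *
im=cv2.imread('pics/side13.png')
cv2.imwrite('pics/c19.png',cv2.resize(im[120:180,240:300],None,fx=12,fy=12,interpolation=cv2.INTER_CUBIC))
print(A(onz('side',200+384/6,90+322/6,104)),A(onz('side',200+377/6,90+290/6,118)))
print('pred tip', (np.array(proj('side',W([0,186,118])))-[240,120])*12,'sept',(np.array(proj('side',W([0,186,104])))-[240,120])*12)
```

```text
[  2.95 186.01 104.  ] [  0.73 188.26 118.  ]
pred tip [273.93 224.93] sept [274.52 286.03]
```

View pics/c19.png

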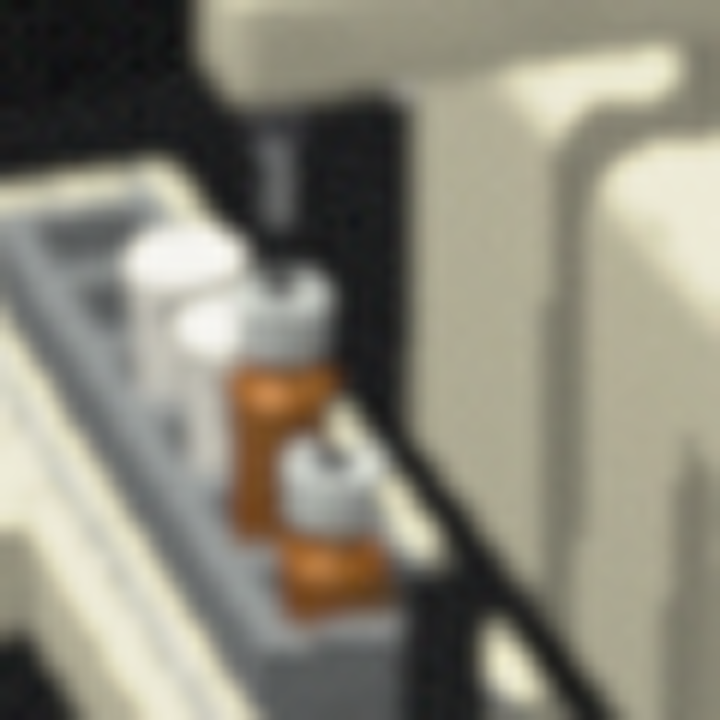

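Call:
move_arm:
  motion:
    - [0.0,0.018,0,0.036,0]
    - [0.0,0.018,0,0.036,0]
    - [0.0,0.018,0,0.036,0]
    - [0.0,0.018,0,0.036,0]
    - [0.0,0.019,0,0.036,0]
    - [0.0,0.019,0,0.035,0]
    - [0.0,0,0.04,0,0]
    - [0.0,0,0.04,0,0]
    - [0,0,0.03,0,0]
    - [0,0,0,0,0]
    - [0,0,0,0,0]

```text
clock: 21.02
position: [560.8, 254.9, 95.5]
orientation: [[0.999, 0.002, -0.037], [0.037, 0.001, 0.999], [0.002, -1.0, 0.001]]
force: [-0.4, 0.8, 0.1]
width: 0.005
```

Run:
```python
from h import *
a=cv2.imread('pics/top0.png')[165:210,115:165];b=cv2.imread('pics/side0.png')[135:185,205:255]
cv2.imwrite('pics/k.png',np.hstack([cv2.resize(a,(400,360),interpolation=cv2.INTER_CUBIC),cv2.resize(b,(360,360),interpolation=cv2.INTER_CUBIC)]))
to(W([-72,266,60]))
im=arm.read_camera('side');cv2.imwrite('pics/side14.png',im);crop('side','pics/side14.png',180,90,300,200,6,'pics/c20.png',1.4)
```

```text
clk 21.02 pos [560.76 254.91  95.46] A [-67.25 267.32  95.46] yaw 2.10 F [-0.37  0.76  0.15] w 0.4 J [19.17 15.77 78.62  0.   85.5  17.07]
tool shift to [556.06 253.43  60.  ] : [-4.83 35.45 -1.34]
```

View pics/k.png

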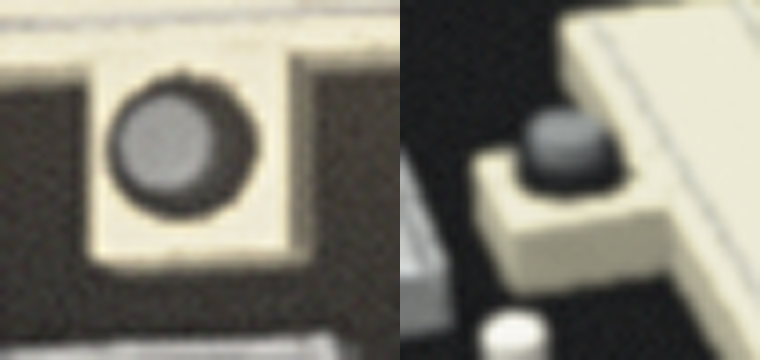

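View pics/c20.png

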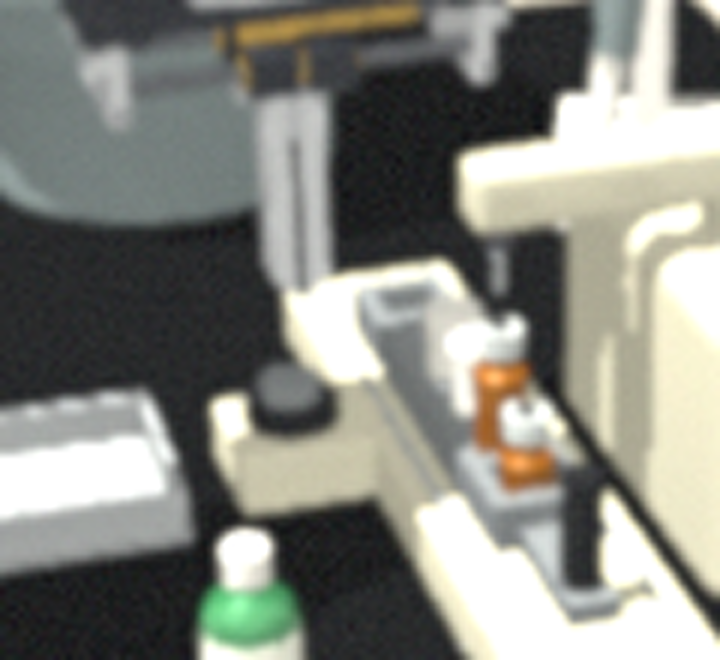

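Run:
```python
from h import *
k=two((227.9,152.8),(136,182.75));print(k,A(k),onz('top',136,182.75,48))
to([k[0],k[1],60])
```

```text
[554.78 255.96  50.81] [-73.19 268.57  50.81] [554.58 256.95  48.  ]
clk 21.07 pos [560.98 254.95  96.33] A [-67.03 267.36  96.33] yaw 2.09 F [ 0.2  -1.06  0.35] w 0.2 J [19.17 15.7  78.6   0.   85.49 17.07]
tool shift to [np.float64(554.7811151656623), np.float64(255.9566407728828), 60] : [-6.29 36.31  1.19]
```

Call:
move_arm:
  motion:
    - [0,-0.006,0.01,0.001,0]
    - [0,0,0.015,0,0]
    - [0,0,0.01,0,0]
    - [0,0,0.0,0,0]
    - [0,0,0,0,0]

```text
clock: 21.7
position: [553.3, 254.9, 59.5]
orientation: [[0.999, 0.0, -0.036], [0.036, -0.0, 0.999], [0.0, -1.0, -0.0]]
force: [-0.2, 0.6, 0.2]
width: 0.006
```

Run:
```python
from h import *
to([554.8,256,51])
im=arm.read_camera('side');cv2.imwrite('pics/side15.png',im);crop('side','pics/side15.png',180,90,280,190,7,'pics/c21.png',1.4)
```

```text
clk 21.70 pos [553.26 254.92  59.53] A [-74.75 267.59  59.53] yaw 2.08 F [-0.17  0.56  0.16] w 0.5 J [19.41 16.42 82.04 -0.   81.53 17.33]
tool shift to [554.8, 256, 51] : [1.58 8.53 1.03]
```

View pics/c21.png

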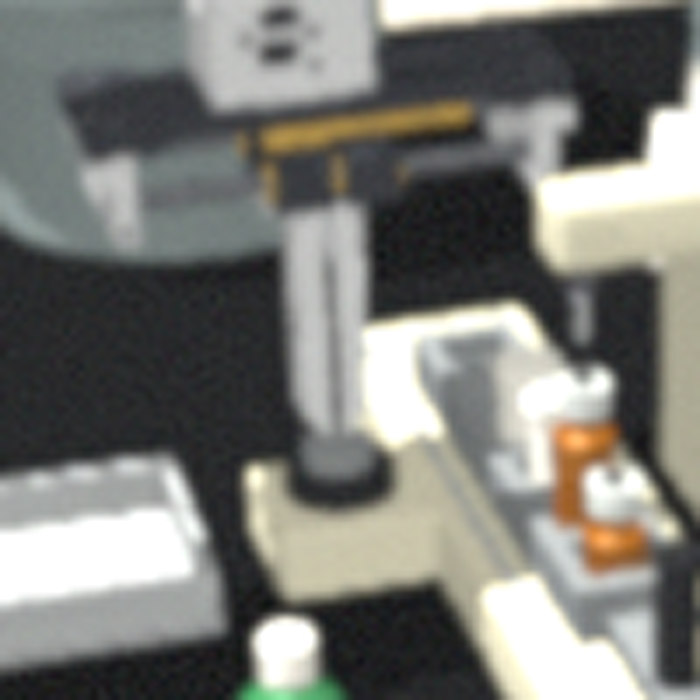

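Call:
move_arm:
  motion:
    - [0,0.0015,0.005,0,0]
    - [0,0,0.004,0,0]
    - [0,0,0.003,0,0]
    - [0,0,0,0,0]
    - [0,0,0,0,0]

```text
clock: 22.38
position: [555.1, 255.0, 48.2]
orientation: [[0.999, 0.001, -0.036], [0.036, 0.0, 0.999], [0.001, -1.0, 0.0]]
force: [-0.4, -0.3, 3.2]
width: 0.004
```

Call:
move_arm:
  motion:
    - [0,0,0.002,0,0]
    - [0,0,0.001,0,0]
    - [0,0,0.001,0,0]
    - [0,0,0,0,0]

```text
clock: 22.88
position: [555.2, 255.1, 46.1]
orientation: [[0.999, 0.002, -0.036], [0.036, 0.0, 0.999], [0.002, -1.0, 0.0]]
force: [-3.2, -1.6, 11.5]
width: 0.006
```

Call:
move_arm:
  motion:
    - [0,0,0.0,0,0]
    - [0,0,-0.03,0,0]
    - [0,0,-0.05,0,0]
    - [0,0,-0.05,0,0]
    - [0.05,0,-0.025,0,0]
    - [0.05,0,0,-0.046,0]
    - [0.05,0,0,-0.046,0]
    - [0.05,0,0,-0.046,0]
    - [0.05,0,0,-0.046,0]
    - [0.05,0,0,0,0]
    - [0.05,0,0,0,0]

```text
clock: 24.25
position: [560.9, 71.6, 197.6]
orientation: [[0.999, -0.002, -0.036], [0.036, 0.001, 0.999], [-0.002, -1.0, 0.001]]
force: [1.0, 0.2, 1.1]
width: 0.535
```

Run:
```python
from h import *
to(W([0,83,150]))
im=arm.read_camera('side');cv2.imwrite('pics/side16.png',im);crop('side','pics/side16.png',200,90,330,210,6,'pics/c22.png',1.2)
```

```text
clk 24.25 pos [560.88  71.63 197.55] A [-73.53  84.14 197.55] yaw 2.08 F [1.03 0.23 1.14] w 50.3 J [ 1.5   7.14 77.09  0.05 95.87 -0.58]
tool shift to [634.4   73.05 150.  ] : [73.61 47.42 -1.29]
```

View pics/c22.png

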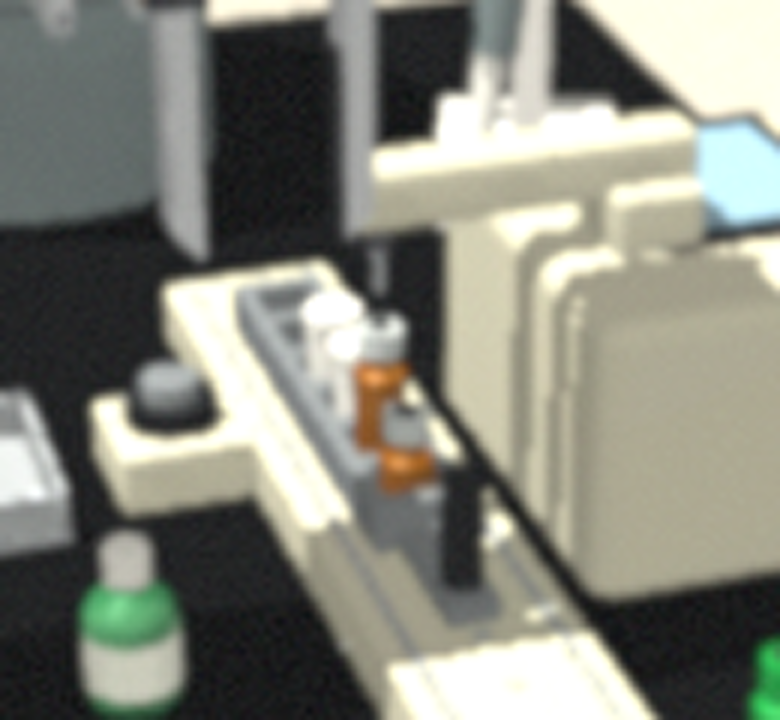

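Call:
move_arm:
  motion:
    - [0.05,0.037,0,-0.001,0]
    - [0.05,0.0365,0,0,0]
    - [0.05,0,0,0,0]
    - [0.05,0,0.045,0,0]
    - [0.05,0,0.045,0,0]
    - [0.05,0,0.04,0,0]
    - [0.05,0,0.002,0,0]
    - [0.01,0,0,0,0]
    - [0.01,0,0,0,0]
    - [0.01,0,0,0,0]
    - [0.01,0,0,0,0]
    - [0.01,0,0,0,0]

```text
clock: 25.8
position: [634.3, 72.7, 68.1]
orientation: [[0.999, -0.001, -0.036], [0.036, -0.0, 0.999], [-0.001, -1.0, -0.0]]
force: [-5.2, 0.3, 6.5]
width: 0.186
```

Run:
```python
from h import *
st()
```

```text
clk 25.80 pos [634.29  72.72  68.15] A [-0.12 82.67 68.15] yaw 2.08 F [-5.19  0.34  6.49] w 17.4 J [ 1.46 19.65 76.85 -0.   83.53 -0.63]
```

Call:
move_arm:
  motion:
    - [0.01,0,0,0.01,0]
    - [0.01,0,0,0.012,0]
    - [0.01,0,0,0.009,0]
    - [0.01,0,0,0.0045,0]
    - [0.01,0,0,0,0]
    - [0.01,0,0,0,0]

```text
clock: 26.55
position: [633.0, 108.6, 68.2]
orientation: [[0.999, -0.0, -0.037], [0.037, 0.0, 0.999], [-0.0, -1.0, 0.0]]
force: [-3.9, 0.3, 4.9]
width: 0.181
```

Run:
```python
from h import *
to(W([0,118.7,66]))
```

```text
clk 26.55 pos [633.01 108.56  68.18] A [ -0.16 118.54  68.18] yaw 2.10 F [-3.94  0.27  4.88] w 17.0 J [ 4.66 20.1  76.26  0.03 83.67  2.56]
tool shift to [633.16 108.73  66.  ] : [0.16 2.18 0.16]
```

Call:
move_arm:
  motion:
    - [0.01,0,0,0,0]
    - [0.04,0,0,0,0]
    - [0.04,0,0,0,0]
    - [0.04,0,-0.03,0,0]
    - [0.04,0,-0.045,0,0]
    - [0.04,0,-0.045,0,0]
    - [0,0,-0.012,0,0]
    - [0,-0.037,0,-0.02,0]
    - [0,-0.037,0,-0.02,0]
    - [0,0,0,0,0]

```text
clock: 27.8
position: [558.5, 64.6, 196.4]
orientation: [[0.999, -0.004, -0.035], [0.035, -0.0, 0.999], [-0.004, -1.0, -0.0]]
force: [0.3, 0.2, 0.7]
width: 0.04
```

Run:
```python
from h import *
to([554.8,256,200])
im=arm.read_camera('side');cv2.imwrite('pics/side17.png',im)
cv2.imwrite('pics/c23.png',cv2.resize(im[110:180,230:310],None,fx=9,fy=9,interpolation=cv2.INTER_CUBIC))
print((np.array(proj('side',W([0,186,82])))-[230,110])*9)
```

```text
clk 27.80 pos [558.53  64.57 196.37] A [-76.13  77.17 196.37] yaw 1.99 F [0.33 0.21 0.74] w 3.7 J [ 0.83  6.84 77.55 -0.02 95.82 -1.17]
tool shift to [554.8, 256, 200] : [  2.92  -3.7  191.44]
[296.58 375.37]
```

View pics/c23.png

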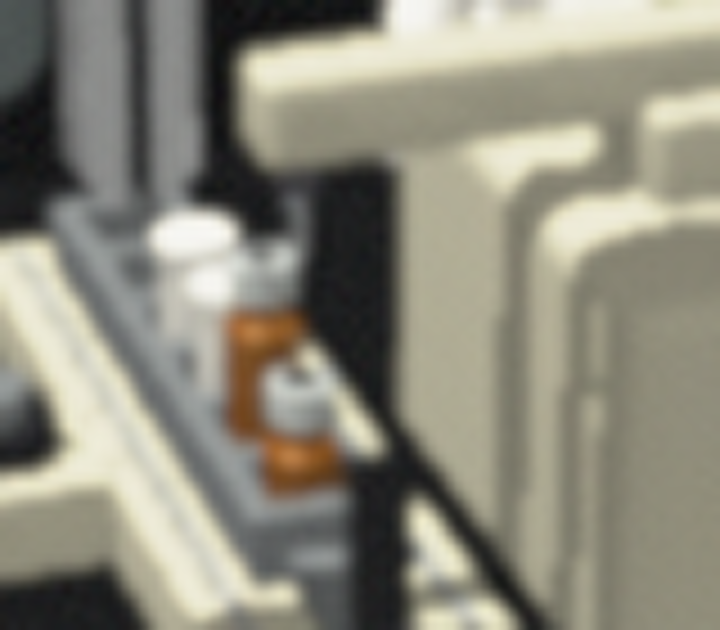

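Call:
move_arm:
  motion:
    - [0,0.003,0,0.048,0]
    - [0,0,0,0.048,0]
    - [0,0,0,0.048,0]
    - [0,0,0,0.047,0]
    - [0,0,0,0,0]
    - [0,0,0.045,0,0]
    - [0,0,0.045,0,0]
    - [0,0,0.04,0,0]
    - [0,0,0,0,0]
    - [0,0,0,0,0]

```text
clock: 29.1
position: [558.4, 256.5, 69.8]
orientation: [[0.999, 0.002, -0.036], [0.036, 0.0, 0.999], [0.002, -1.0, 0.0]]
force: [0.5, -0.5, -0.7]
width: 0.007
```

Run:
```python
from h import *
to([555,255.3,48])
```

```text
clk 29.10 pos [558.39 256.51  69.81] A [-69.56 269.    69.81] yaw 2.06 F [ 0.46 -0.46 -0.73] w 0.6 J [19.4  16.55 80.65 -0.01 82.68 17.34]
tool shift to [555, 255.3, 48] : [-3.48 21.81 -1.1 ]
```

Call:
move_arm:
  motion:
    - [0,-0.0035,0.008,-0.001,0]
    - [0,0,0.006,0,0]
    - [0,0,0.005,0,0]
    - [0,0,0.003,0,0]
    - [0,0,0.002,0,0]
    - [0,0,0,0,0]
    - [0,0,0,0,0]

```text
clock: 29.98
position: [554.0, 255.5, 46.3]
orientation: [[0.999, 0.001, -0.036], [0.036, 0.0, 0.999], [0.001, -1.0, 0.0]]
force: [-2.3, -1.2, 6.9]
width: 0.003
```

Call:
move_arm:
  motion:
    - [0,0,0.0015,0,0]
    - [0,0,0.0005,0,0]
    - [0,0,0,0,0]
    - [0,0,0,0,0]

```text
clock: 30.48
position: [554.0, 255.5, 46.1]
orientation: [[0.999, 0.002, -0.037], [0.037, 0.0, 0.999], [0.002, -1.0, 0.0]]
force: [-5.1, -2.4, 13.6]
width: 0.002
```

Call:
move_arm:
  motion:
    - [0,0,-0.03,0,0]
    - [0,0,-0.05,0,0]
    - [0,0,-0.05,0,0]
    - [0.05,0,-0.022,0,0]
    - [0.05,0,0,-0.05,0]
    - [0.05,0,0,-0.05,0]
    - [0.05,0,0,-0.05,0]
    - [0.05,0.037,0,0,0]
    - [0.05,0.036,0,0,0]
    - [0.05,0,0,0,0]
    - [0.05,0,0,0,0]

```text
clock: 31.85
position: [631.4, 108.3, 193.9]
orientation: [[0.999, -0.001, -0.037], [0.037, -0.0, 0.999], [-0.002, -1.0, -0.0]]
force: [-0.3, 0.3, -0.8]
width: 0.528
```

Run:
```python
from h import *
to(W([0,118.5,67]))
```

```text
clk 31.85 pos [631.42 108.3  193.88] A [ -1.75 118.34 193.88] yaw 2.10 F [-0.33  0.27 -0.82] w 49.7 J [ 4.66 16.86 66.   -0.   97.23  2.57]
tool shift to [633.16 108.53  67.  ] : [  1.94 126.88   0.17]
```

Call:
move_arm:
  motion:
    - [0.05,0.0015,0.045,0,0]
    - [0.05,0,0.045,0,0]
    - [0.05,0,0.036,0,0]
    - [0.05,0,0,0,0]
    - [0.01,0,0,0,0]
    - [0.01,0,0,0,0]
    - [0.01,0,0,0,0]
    - [0.01,0,0,0,0]
    - [0.01,0,0,0,0]

```text
clock: 32.98
position: [633.0, 108.2, 70.0]
orientation: [[0.999, -0.001, -0.036], [0.036, -0.0, 0.999], [-0.001, -1.0, -0.0]]
force: [-4.2, -0.9, 5.5]
width: 0.184
```

Run:
```python
from h import *
st()
```

```text
clk 32.98 pos [633.03 108.22  69.96] A [ -0.14 118.2   69.96] yaw 2.09 F [-4.24 -0.85  5.46] w 17.3 J [ 4.65 20.04 76.13 -0.01 83.87  2.56]
```

Call:
move_arm:
  motion:
    - [0.01,0,0,-0.012,0]
    - [0.01,0,0,-0.02,0]
    - [0.01,0,0,-0.026,0]
    - [0.01,0,0,-0.028,0]
    - [0.01,0,0,-0.03,0]
    - [0.01,0,0,-0.03,0]
    - [0.01,0,0,-0.03,0]
    - [0.01,0,0,-0.028,0]
    - [0.01,0,0,-0.026,0]
    - [0.01,0,0,-0.02,0]
    - [0.01,0,0,-0.012,0]
    - [0.01,0,0,0,0]

```text
clock: 34.48
position: [642.5, -155.8, 70.0]
orientation: [[0.999, -0.0, -0.035], [0.035, -0.002, 0.999], [-0.001, -1.0, -0.002]]
force: [-4.1, -0.7, 4.6]
width: 0.184
```

Run:
```python
from h import *
st()
```

```text
clk 34.48 pos [ 642.54 -155.8    69.98] A [   0.15 -145.99   69.98] yaw 1.98 F [-4.07 -0.66  4.64] w 17.3 J [-18.46  22.33  73.08  -0.14  84.57 -20.44]
```

Call:
move_arm:
  motion:
    - [0.01,0,0,-0.006,0]
    - [0.01,0,0,-0.004,0]
    - [0.01,0,0,-0.003,0]
    - [0.01,0,0,0,0]
    - [0.01,0,0,0,0]

```text
clock: 35.1
position: [642.9, -166.7, 69.9]
orientation: [[0.999, -0.001, -0.036], [0.036, -0.0, 0.999], [-0.001, -1.0, -0.0]]
force: [-4.6, 1.1, 5.0]
width: 0.187
```

Run:
```python
from h import *
st()
```

```text
clk 35.10 pos [ 642.88 -166.66   69.94] A [   0.11 -156.86   69.94] yaw 2.07 F [-4.59  1.13  4.98] w 17.6 J [-19.41  22.74  72.52  -0.03  84.79 -21.48]
```

Call:
move_arm:
  motion:
    - [0.01,0,0,-0.002,0]
    - [0.01,0,0,-0.0015,0]
    - [0.01,0,0,0,0]
    - [0.01,0,0,0,0]

```text
clock: 35.6
position: [642.9, -166.7, 70.0]
orientation: [[0.999, -0.002, -0.038], [0.038, 0.006, 0.999], [-0.002, -1.0, 0.006]]
force: [-5.9, 7.4, 7.0]
width: 0.182
```

Run:
```python
from h import *
st()
```

```text
clk 35.60 pos [ 642.89 -166.72   69.96] A [   0.12 -156.92   69.96] yaw 2.17 F [-5.91  7.38  6.98] w 17.1 J [-19.57  22.84  72.39   0.27  84.97 -21.76]
```

Call:
move_arm:
  motion:
    - [0.01,0,0,0.0025,0]
    - [0.01,0,0,0,0]
    - [0.05,0,0,0,0]
    - [0.05,0,0,0,0]
    - [0.05,0,-0.035,0,0]
    - [0.05,0,-0.045,0,0]
    - [0.05,-0.06,0,0,0]
    - [0.05,-0.06,0,0.0,0]
    - [0.05,-0.05,0,0,0]
    - [0.05,0,0,0,0]
    - [0.05,0,0,0,0]

```text
clock: 36.98
position: [474.5, -174.1, 148.9]
orientation: [[0.999, 0.002, -0.036], [0.036, -0.001, 0.999], [0.002, -1.0, -0.001]]
force: [0.3, 0.6, 0.1]
width: 0.534
```

Run:
```python
from h import *
to(W([0,-54,150]))
for n in('side','top'):
    cv2.imwrite(f'pics/{n}18.png',arm.read_camera(n))
crop('side','pics/side18.png',140,120,340,270,4,'pics/c24.png',1.2)
```

```text
clk 36.98 pos [ 474.5  -174.13  148.91] A [-168.43 -158.45  148.91] yaw 2.06 F [0.3  0.56 0.1 ] w 50.2 J [-26.59   0.26  89.89   0.01  89.73 -28.66]
tool shift to [639.18 -63.87 150.  ] : [168.55  -0.86 104.26]
```

View pics/c24.png

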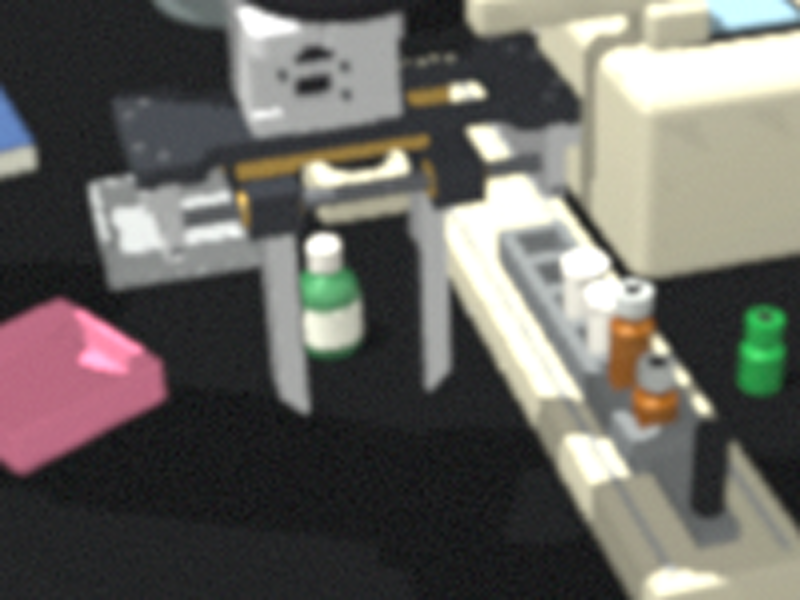

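View pics/top18.png

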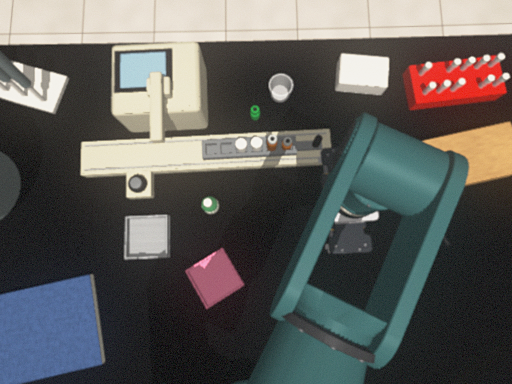

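Call:
move_arm:
  motion:
    - [0.05,0.034,-0.01,0.021,0]
    - [0.05,0.034,-0.01,0.021,0]
    - [0.05,0.034,0,0.021,0]
    - [0.05,0.034,0,0.021,0]
    - [0.05,0.033,0,0.02,0]
    - [0.05,0,0,0,0]
    - [0.05,0,0,0,0]
  grip_force: 20

```text
clock: 37.95
position: [639.0, -63.7, 167.8]
orientation: [[0.999, -0.001, -0.037], [0.037, -0.0, 0.999], [-0.001, -1.0, -0.0]]
force: [0.7, -0.3, 0.4]
width: 0.534
```

Run:
```python
from h import *
to(W([1,-54,55.5]))
im=cv2.imread('pics/top18.png')
cv2.imwrite('pics/c25.png',cv2.resize(im[200:270,110:190],None,fx=8,fy=8,interpolation=cv2.INTER_CUBIC))
im=cv2.imread('pics/top18.png');cv2.imwrite('pics/c26.png',cv2.resize(im[120:170,220:340],None,fx=6,fy=6,interpolation=cv2.INTER_CUBIC))
```

```text
clk 37.95 pos [639.02 -63.75 167.82] A [ -0.16 -53.88 167.82] yaw 2.12 F [ 0.67 -0.32  0.4 ] w 50.2 J [-10.73  17.38  68.29  -0.04  94.4  -12.85]
tool shift to [640.18 -63.83  55.5 ] : [  1.29 112.32  -0.09]
```

View pics/c25.png

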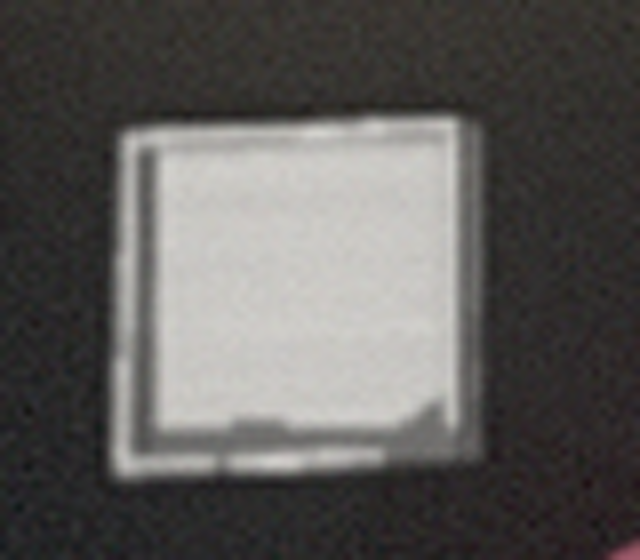

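View pics/c26.png

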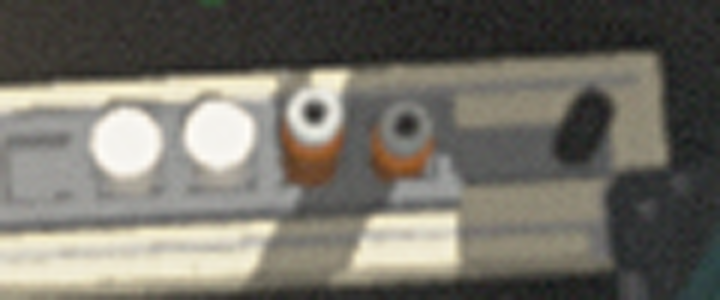

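Run:
```python
from h import *
P=[onz('top',110+u/8,200+v/8,25) for u,v in((120,128),(464,118),(464,456),(115,478))]
for p in P:print(p)
c=np.mean(P,0);print('c',c,A(c))
# reagent
print('reagent', onz('top',210,205,70))
```

```text
[478.91 287.94  25.  ]
[480.16 185.69  25.  ]
[381.06 183.25  25.  ]
[376.49 284.85  25.  ]
c [429.15 235.43  25.  ] [-199.46  252.45   25.  ]
reagent [496.04  79.68  70.  ]
```

Call:
move_arm:
  motion:
    - [0.05,0.001,0.04,0,0]
    - [0.05,0,0.04,0,0]
    - [0.05,0,0.02,0,0]
    - [0.05,0,0.006,0,0]
    - [0.05,0,0,0,0]
    - [0.05,0,0,0,0]

```text
clock: 38.7
position: [641.0, -64.0, 64.7]
orientation: [[0.999, 0.004, -0.036], [0.036, -0.001, 0.999], [0.004, -1.0, -0.001]]
force: [-0.5, 0.2, -0.1]
width: 0.53
```

Run:
```python
from h import *
to(W([1,-54,55.5]))
im=arm.read_camera('side');cv2.imwrite('pics/side19.png',im);crop('side','pics/side19.png',230,120,330,220,7,'pics/c27.png',1.3)
```

```text
clk 38.70 pos [641.04 -63.97  64.68] A [  1.85 -54.16  64.68] yaw 2.08 F [-0.47  0.24 -0.15] w 49.8 J [-10.74  20.3   76.4   -0.    83.08 -12.82]
tool shift to [640.18 -63.83  55.5 ] : [-0.88  9.18  0.17]
```

View pics/c27.png

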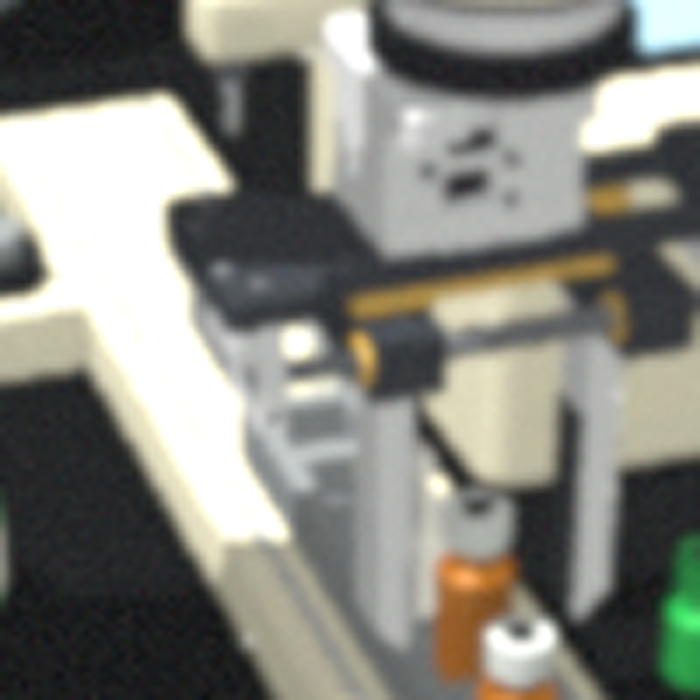

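Call:
move_arm:
  motion:
    - [0.05,-0.001,0.004,0,0]
    - [0.05,0,0.004,0,0]
    - [0.05,0,0,0,0]
    - [0.012,0,0,0,0]
    - [0.012,0,0,0,0]
    - [0.012,0,0,0,0]
    - [0.012,0,0,0,0]
    - [0.012,0,0,0,0]

```text
clock: 39.75
position: [638.9, -63.7, 54.6]
orientation: [[0.999, 0.0, -0.036], [0.036, -0.0, 0.999], [0.0, -1.0, -0.0]]
force: [-0.2, 0.2, 0.6]
width: 0.248
```

Run:
```python
from h import *
st()
```

```text
clk 39.75 pos [638.86 -63.71  54.6 ] A [ -0.32 -53.83  54.6 ] yaw 2.09 F [-0.18  0.24  0.57] w 23.3 J [-10.75  20.6   77.21  -0.01  82.18 -12.84]
```

Call:
move_arm:
  motion:
    - [0.012,0,-0.03,0,0]
    - [0.012,0,-0.045,0,0]
    - [0.012,0,-0.03,0,0]
    - [0.012,-0.0285,0,0.0435,0]
    - [0.012,-0.0285,0,0.0435,0]
    - [0.012,-0.0285,0,0.0435,0]
    - [0.012,-0.0285,0,0.0435,0]
    - [0.012,-0.0285,0,0.0435,0]
    - [0.012,-0.0285,0,0.0435,0]
    - [0.012,-0.0285,0,0.0435,0]
    - [0.012,0,0,0,0]
    - [0.012,0,0,0,0]

```text
clock: 41.25
position: [428.5, 233.1, 159.5]
orientation: [[0.999, 0.001, -0.037], [0.037, -0.001, 0.999], [0.001, -1.0, -0.001]]
force: [0.1, 0.2, -0.2]
width: 0.252
```

Run:
```python
from h import *
to([429.2,235.4,70])
for n in('side','top'):
    cv2.imwrite(f'pics/{n}20.png',arm.read_camera(n))
crop('side','pics/side20.png',120,60,340,240,3.6,'pics/c28.png',1.2)
```

```text
clk 41.25 pos [428.52 233.07 159.5 ] A [-200.17  250.11  159.5 ] yaw 2.11 F [ 0.1   0.22 -0.16] w 23.7 J [21.91 -2.19 91.1  -0.05 91.08 19.8 ]
tool shift to [429.2, 235.4, 70] : [ 0.72 89.5   2.37]
```

View pics/c28.png

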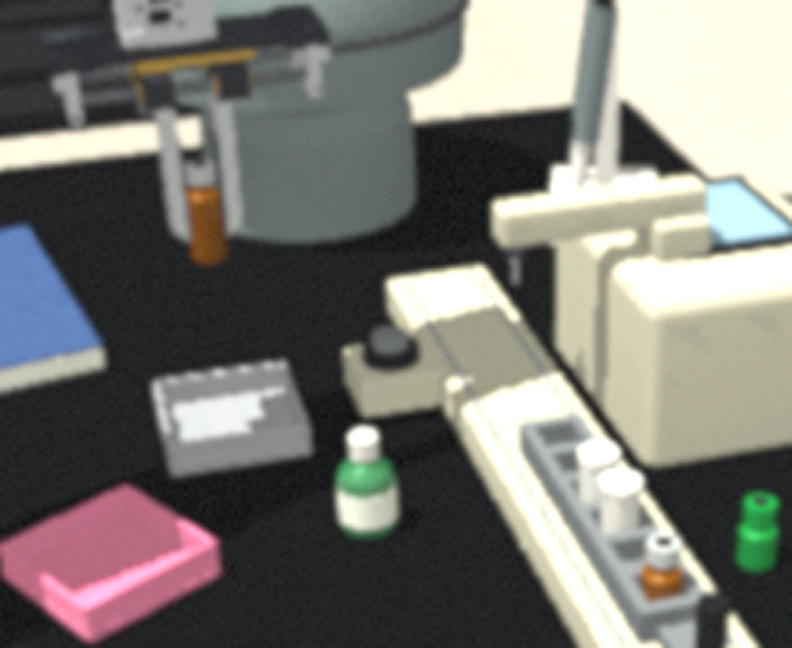

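View pics/top20.png

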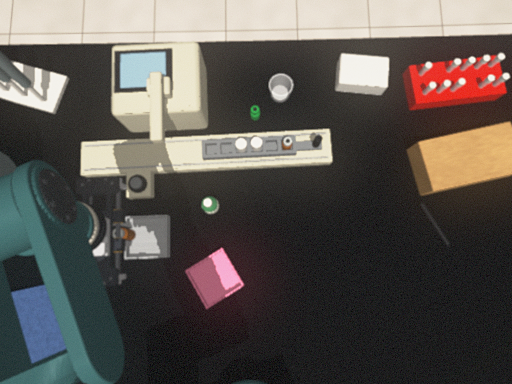

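Call:
move_arm:
  motion:
    - [0.012,0.001,0.04,0.0025,0]
    - [0.012,0,0.04,0,0]
    - [0.012,0,0.025,0,0]
    - [0.012,0,0,0,0]
    - [0.012,0,0,0,0]

```text
clock: 41.98
position: [430.5, 235.6, 55.6]
orientation: [[0.999, 0.002, -0.035], [0.035, 0.001, 0.999], [0.002, -1.0, 0.0]]
force: [0.6, -0.3, -0.0]
width: 0.252
```

Run:
```python
from h import *
to([429.2,235.4,23])
cv2.imwrite('pics/side21.png',arm.read_camera('side'))
crop('side','pics/side21.png',140,110,260,200,6,'pics/c29.png',1.2)
```

```text
clk 41.98 pos [430.55 235.56  55.64] A [-198.06  252.53   55.64] yaw 2.00 F [ 0.65 -0.31 -0.02] w 23.7 J [22.07  2.02 99.08 -0.01 78.79 20.07]
tool shift to [429.2, 235.4, 23] : [-1.41 32.64 -0.13]
```

View pics/c29.png

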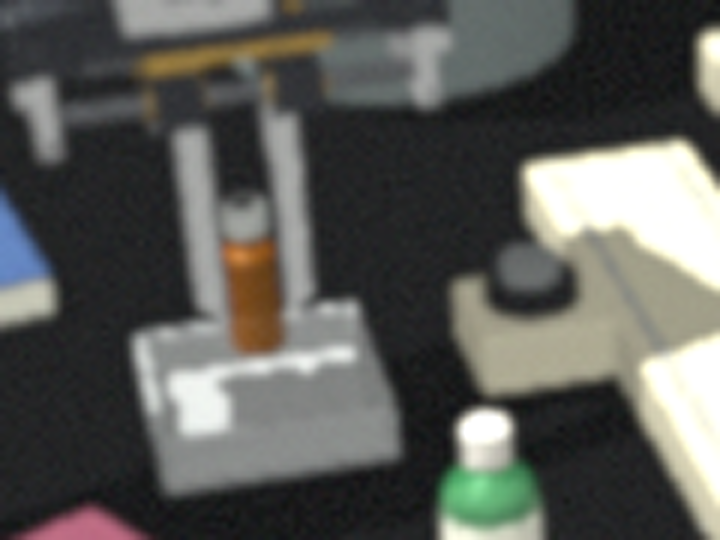

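Call:
move_arm:
  motion:
    - [0.012,-0.001,0.015,0,0]
    - [0.012,0,0.01,0,0]
    - [0.012,0,0.005,0,0]
    - [0.012,0,0,0,0]
    - [0.012,0,0,0,0]

```text
clock: 42.65
position: [428.5, 236.0, 24.7]
orientation: [[0.999, 0.0, -0.037], [0.037, 0.0, 0.999], [0.0, -1.0, 0.0]]
force: [0.6, -0.1, -1.4]
width: 0.247
```

Run:
```python
from h import *
to([429.2,235.4,22.6])
```

```text
clk 42.65 pos [428.47 235.97  24.7 ] A [-200.12  253.01   24.7 ] yaw 2.09 F [ 0.56 -0.13 -1.4 ] w 23.2 J [ 22.2    3.62 101.22  -0.01  75.13  20.11]
tool shift to [429.2, 235.4, 22.6] : [ 0.71  2.1  -0.6 ]
```

Call:
move_arm:
  motion:
    - [0.012,0,0.001,0,0]
    - [0.012,0,0.001,0,0]
    - [0.012,0,0,0,0]
    - [0.012,0,0,0,0]

```text
clock: 43.15
position: [428.4, 235.9, 22.6]
orientation: [[0.999, 0.0, -0.036], [0.036, 0.0, 0.999], [0.0, -1.0, 0.0]]
force: [-0.9, 0.6, 0.4]
width: 0.248
```

Call:
move_arm:
  motion:
    - [0.012,0,0.001,0,0]
    - [0.012,0,0,0,0]
    - [0.012,0,0,0,0]

```text
clock: 43.52
position: [428.4, 235.9, 22.5]
orientation: [[0.999, 0.0, -0.036], [0.036, 0.0, 0.999], [0.0, -1.0, 0.0]]
force: [-0.9, -0.4, 5.7]
width: 0.252
```

Contact (5.7 N, z stopped). Release slowly and lift.

Call:
move_arm:
  motion:
    - [0.012,0,-0.0008,0,0]
    - [0.03,0,0,0,0]
    - [0.045,0,0,0,0]
    - [0.045,0,0,0,0]
    - [0.045,0,-0.02,0,0]
    - [0.045,0,-0.04,0,0]
    - [0.045,0,-0.05,0,0]
    - [0.045,0,-0.05,0,0]
    - [0.045,-0.04,0,-0.05,0]
    - [0.045,-0.04,0,-0.05,0]
    - [0.045,0,0,-0.05,0]
    - [0.045,0,0,0,0]

```text
clock: 45.02
position: [355.5, 83.2, 182.5]
orientation: [[1.0, 0.001, -0.03], [0.03, -0.001, 1.0], [0.001, -1.0, -0.001]]
force: [0.4, -0.3, 0.8]
width: 0.482
```

Call:
move_arm:
  motion:
    - [0.045,0,0,-0.05,0]
    - [0.045,0,0,-0.05,0]
    - [0.045,0,0,-0.05,0]
    - [0.045,0,0,0,0]
    - [0.045,0,0,0,0]

```text
clock: 45.65
position: [361.4, -63.4, 182.1]
orientation: [[0.999, -0.0, -0.037], [0.037, 0.001, 0.999], [-0.0, -1.0, 0.001]]
force: [0.2, 0.7, 0.3]
width: 0.48
```

Run:
```python
from h import *
st()
for n in('side','top'):
    cv2.imwrite(f'pics/{n}22.png',arm.read_camera(n))
crop('side','pics/side22.png',140,110,340,270,4,'pics/c30.png',1.2)
crop('top','pics/top22.png',80,120,340,270,3,'pics/c31.png',1.2)
```

```text
clk 45.65 pos [361.36 -63.44 182.12] A [-277.64  -43.87  182.12] yaw 2.12 F [0.22 0.67 0.34] w 45.1 J [-18.89 -18.87 102.51   0.06  96.4  -21.  ]
```

View pics/c30.png

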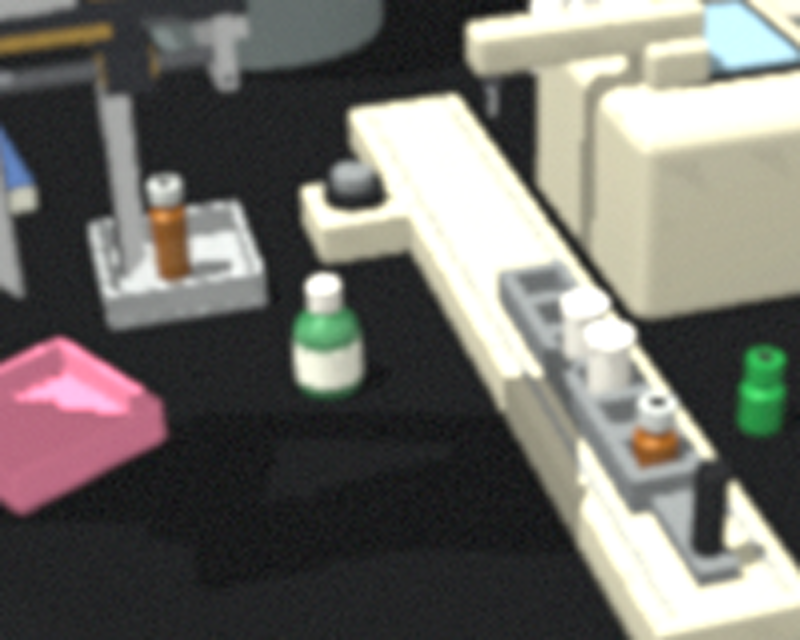

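View pics/c31.png

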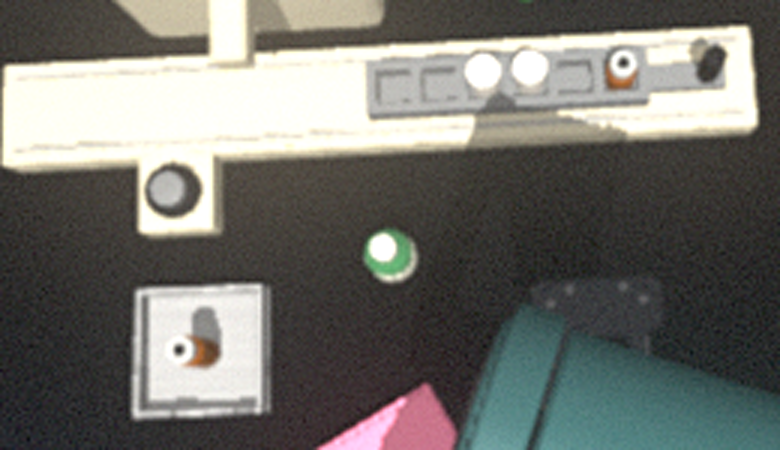

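Run:
```python
from bench import arm
print(arm.sign_off())
```

```text
the job is handed in; nothing more can be done
None
```

The job is done and handed in after about 46 s of the 200 s allowed. No verdict was reported, so what follows rests on my own checks.

- **Cups:** I found two sample cups on the bench and put both in the two middle pockets of the slide. The last pictures show them upright.
- **Tall vial:** I drew the slide about 240 mm. The side view showed the septum within about 0.5 mm of the needle along the rail. Across the rail the reading was about 2–3 mm off; the tolerance is 5 mm in total. I pressed the key until it bottomed, at 11.5 N.
- **Short vial:** I drew the slide to about 276 mm. The septum lay within about 0.5 mm of where it should be. I pressed the key until it bottomed, at 13.6 N. The short vial never left its pocket.
- **Slide home:** I drew it back until the stop pushed back with about 7 N. The short vial's septum is back within a pixel of its starting place.
- **Tray:** The tray had been knocked about 3 cm aside during the run, so I located it again. The tall vial now stands upright near the middle of its floor.
- **Final state:** The reagent bottle appears where it began, and the gripper is clear of everything.

The second cup pressed lightly on its pocket wall on the way in (about 3 N). I shifted it 1.5 mm and it went in. No check failed.

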